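# Reload and reverse the slide-rack tray of a stainer dock

### The job

The rack tray sits in the loading sleeve the wrong way round, with its orange end out. Slide it right out, stand every slide rack from the bench upright in the compartment of its own colour (blue tab on blue floor, orange tab on orange floor), turn the tray end for end and slide it fully home in the sleeve, flush with the mouth, with the blue end out. There are three or four racks; load them while the tray is clear of the sleeve, and leave the other things on the bench where they are.

Things in the scene. Friction and masses are not known exactly. Their poses are not given: they have to be found in the camera images.
- dock: white loading dock fixed to the bench: base plate 460 x 134 mm, 6 mm thick, with a closed sleeve on one half. Origin: on the bench below the centre of the sleeve's mouth; x points INTO the sleeve (the tray comes out towards -x, roughly to the robot's right), y across, z up. Plate from x = -257 to +203 mm. It stands at various places and angles
- mouth (a point): centre of the sleeve's mouth at plate level (dock x = 0, 6 mm above the bench), axes as the dock. Sleeve from here to its back wall's inner face at x = 199 mm; inside 108 mm wide, 62 mm high; outside 128 mm wide, roof top 74 mm above the bench. Two steel guides flare out from the mouth's sides to x = -21 mm
- tray: open tray, 0.4 kg, sliding on the dock. Origin: centre of its underside; x to its BLUE end, z up. Body 164 (x) x 102 (y) mm, walls 22 high, floor 4 thick. A 10 mm cross wall at x = 0 parts it into two compartments. Starts in the sleeve, orange end out, up to 18 mm short of home. Home: it meets the back wall, body end flush with the mouth, origin at dock x = 82 mm
- handle (a point): top centre of the tray's black carrying handle, 54 mm above the tray's underside at its x = y = 0. The handle is 10 mm thick (tray x), 50 mm wide (tray y), and stands free from 22 to 54 mm up. Pinch it from above along the tray's x to lift and turn the tray
- blue_floor (a point): centre of the blue-floored compartment (at tray x = +41.5 mm), on its floor, 4 mm above the tray's underside; axes as the tray. Inside 73 mm (x) by 96 mm (y): room for two racks side by side, their long sides along the tray's x
- orange_floor (a point): centre of the orange-floored compartment (at tray x = -41.5 mm), on its floor; same size as the blue one
- blue_fin (a point): middle of the tray's blue end fin, 99 mm from the tray's origin along +x and 30 mm above its underside. The fin is 34 mm long (tray x, 82 to 116 mm), 12 mm thick (tray y), from 10 to 42 mm above the tray's underside; pinch it from above across its thickness to pull or push the tray
- orange_fin (a point): middle of the tray's orange end fin, the same on the -x end (99 mm from the origin, 30 mm above the underside)
- rack_blue1: blue-tabbed slide rack (may be absent): white plastic base 60 (x) x 34 (y) x 14 mm high; upright blue tab in its middle, 20 long (x), 10 thick (y), top 48 mm above the underside; 90 g. Origin: centre of underside, z up. Starts upright on the bench. Pinch the tab from above along the rack's y, fingertips 20 mm or more above the underside, to clear tray walls and neighbours
- rack_blue2: blue-tabbed slide rack (may be absent): white plastic base 60 (x) x 34 (y) x 14 mm high; upright blue tab in its middle, 20 long (x), 10 thick (y), top 48 mm above the underside; 90 g. Origin: centre of underside, z up. Starts upright on the bench. Pinch the tab from above along the rack's y, fingertips 20 mm or more above the underside, to clear tray walls and neighbours
- rack_orange1: orange-tabbed slide rack (may be absent): steel base 60 (x) x 34 (y) x 14 mm high; upright orange tab in its middle, 20 long (x), 10 thick (y), top 48 mm above the underside; 90 g. Origin: centre of underside, z up. Starts upright on the bench. Pinch the tab from above along the rack's y, fingertips 20 mm or more above the underside, to clear tray walls and neighbours
- rack_orange2: orange-tabbed slide rack (may be absent): steel base 60 (x) x 34 (y) x 14 mm high; upright orange tab in its middle, 20 long (x), 10 thick (y), top 48 mm above the underside; 90 g. Origin: centre of underside, z up. Starts upright on the bench. Pinch the tab from above along the rack's y, fingertips 20 mm or more above the underside, to clear tray walls and neighbours
- dish: bystander, not to be disturbed: glass disc dish, 56 mm across, 18 mm high; origin under its centre; stands among the racks
- cassette_stack: bystander, not to be disturbed: yellow stack of cassettes 42 x 30 x 36 mm high; origin under its centre; stands among the racks
- timer: bystander, not to be disturbed: grey bench timer 55 x 48 x 22 mm high; origin under its centre; stands among the racks
- jar: bystander, not to be disturbed: glass jar with a side handle, 90 mm across, 120 mm high, at the far edge; origin under its centre
- reagent: bystander, not to be disturbed: amber bottle, 64 mm across, 110 mm high, at the far edge; origin under its centre
- fixative: bystander, not to be disturbed: white jar, 70 mm across, 120 mm high, at the far edge; origin under its centre
- slide_box: bystander, not to be disturbed: flat green slide box 100 x 180 x 35 mm high, far left; origin under its centre
Not all that is in view belongs to the job. Leave any red look-alike of the rack_blue2 alone. What is shaped like the rack_orange2 but pink is not meant.

How it is judged (in metres and radians):
On the way, in this order (a step that is already met when the one before it is completed fails the run):
1. the tray is slid right out of the sleeve, with nothing of it left inside, and lies on the dock's plate or the bench ((x of tray in the frame of dock below -0.112 m or y of tray in the frame of dock above 0.13 m or y of tray in the frame of dock below -0.13 m) and height (world z) of tray below 0.03 m), for 0.2 s.
2. every rack stands upright in the compartment of its own colour while the tray is still clear of the sleeve (x of rack_blue1 in the frame of tray between 0.018 and 0.066 m and y of rack_blue1 in the frame of tray between -0.04 and 0.04 m and z of rack_blue1 in the frame of tray between -0.002 and 0.012 m and angle between each of rack_blue1, rack_blue2, rack_orange1, rack_orange2's own z axis and vertical below 0.25 rad and x of rack_blue2 in the frame of tray between 0.018 and 0.066 m and y of rack_blue2 in the frame of tray between -0.04 and 0.04 m and z of rack_blue2 in the frame of tray between -0.002 and 0.012 m and x of rack_orange1 in the frame of tray between -0.066 and -0.018 m and y of rack_orange1 in the frame of tray between -0.04 and 0.04 m and z of rack_orange1 in the frame of tray between -0.002 and 0.012 m and x of rack_orange2 in the frame of tray between -0.066 and -0.018 m and y of rack_orange2 in the frame of tray between -0.04 and 0.04 m and z of rack_orange2 in the frame of tray between -0.002 and 0.012 m and (x of tray in the frame of dock below -0.09 m or y of tray in the frame of dock above 0.13 m or y of tray in the frame of dock below -0.13 m)), for 0.2 s.
At the end, for the whole second after the job is handed in: The tray is at rest in the sleeve with its blue fin out, within 8 mm of fully home (flush with the mouth) and on the sleeve's floor; every rack that is present stands on the tray's floor in the compartment of its own colour, upright within about 14 degrees (x of tray in the frame of dock between 0.074 and 0.09 m and y of tray in the frame of dock between -0.008 and 0.008 m and z of tray in the frame of dock below 0.012 m and x of blue_fin in the frame of dock below -0.005 m and linear speed of tray below 0.02 m/s and x of rack_blue1 in the frame of tray between 0.018 and 0.066 m and y of rack_blue1 in the frame of tray between -0.04 and 0.04 m and z of rack_blue1 in the frame of tray between -0.002 and 0.012 m and angle between each of rack_blue1, rack_blue2, rack_orange1, rack_orange2's own z axis and vertical below 0.25 rad and x of rack_blue2 in the frame of tray between 0.018 and 0.066 m and y of rack_blue2 in the frame of tray between -0.04 and 0.04 m and z of rack_blue2 in the frame of tray between -0.002 and 0.012 m and x of rack_orange1 in the frame of tray between -0.066 and -0.018 m and y of rack_orange1 in the frame of tray between -0.04 and 0.04 m and z of rack_orange1 in the frame of tray between -0.002 and 0.012 m and x of rack_orange2 in the frame of tray between -0.066 and -0.018 m and y of rack_orange2 in the frame of tray between -0.04 and 0.04 m and z of rack_orange2 in the frame of tray between -0.002 and 0.012 m); the robot touches nothing.
It fails at once if a bystander is moved more than 50 mm or tipped over (distance of any of dish, cassette_stack, timer, jar, reagent, fixative, slide_box from where it was at the start of the episode above 0.05 m or angle between any of dish, cassette_stack, timer, jar, reagent, fixative, slide_box's own z axis and vertical above 0.6 rad).
Of rack_blue1, rack_blue2, rack_orange1, rack_orange2 only 3 to 4 are there at a start; the rules pass over those that are not, and their reading is None.
At some moment in a run one of rack_blue1, rack_blue2, rack_orange1, rack_orange2 may be knocked a few centimetres aside while the robot is not near it.
Once in a run the grip may slacken for a moment while it holds something.
It also fails if it takes over 208 s, if anything falls off the work surface, if the arm or the gripper's body presses on something with over 40 N, if the wrist force passes 120 N, or if a joint passes its speed limit or range.

### The arm

A 6-joint arm with a two-finger parallel gripper is mounted at the origin on the work surface. World frame = base frame: x ahead of the robot, y to its left, z up, the work surface at z = 0. Lengths are in m, angles in degrees, forces in N, time in s.
With the tool pointing down it reaches from about 0.3 to 0.75 m from the base axis. Payload 8.5 kg.
Tool frame: the origin (TCP) lies at the very end of the fingers, on their centre line; the grasp point (between the pads) lies 19 mm behind it; z points along the fingers, y is the line along which they close (so a half turn about z gives the same grasp; the last joint's range is limited). The gripper opens to 85 mm and grips with 20 to 120 N. Pads are 22 mm wide; open, the fingers measure 114 mm over their backs; the gripper's body (76 mm by 85 mm) begins 54 mm behind the grasp point. The pads swing forward as they close: fully open they stand 13 mm farther back than shut.
Start: joints at [53.784, 21.807, 74.336, -0, 83.858, -12.336], TCP at [0.223, 0.503, 0.231] pointing down, gripper open.
Joint ranges: [-178.18, 178.18], [-50.72, 133.34], [12.68, 142.11], [-81.47, 261.47], [9.98, 163.14], [-165.26, 165.26]. Speed limits (degrees/s): [136.94, 136.94, 180, 180, 180, 180].

### API

Orientations are given as a 3x3 rotation matrix whose columns are the frame's x, y, z axes.
In Python, from rig import env gives the robot as it stands.
- The arm moves only by the tool move_arm, never from a script. Its argument "plan" is a list of rows, each a list of 7 numbers: the turn, a rotation vector about the tool's x, y, z in degrees, then the shift along the tool's x, y, z in cm, then the gripper command: -1 is shut, 1 is fully open, values between are in proportion. In form: [[ax, ay, az, tx, ty, tz, jaw], ...]. A call has 1 to 5 rows; each row is the pose to reach, as a shift and turn from the pose commanded when the call began, along the tool's axes at that moment; what a row does not reach only later rows make up. A row lasts 1/10 s, in which the tool goes at most 50 mm and 8.59 degrees, less where a joint would pass 70% of its speed; a pose out of reach is approached as far as the arm can. A call with a gripper value outside its range is refused whole. The fingers move at their own pace and stop on an object; "squeeze" is the grip in N (left out, the last holds). Time passes only in rows, so rows that repeat a pose let the fingers close. It gives the time, the measured TCP pose, the force, the opening and the grip force at its end, in the units of the state.
- env.observe(): the state, without advancing time (a new reading comes with each control period).
- env.get_image(name): name is "scene" or "top" or "wrist"; returns a dict with "color" (480x640x3 uint8, red, green, blue), "fov_y" (degrees; the focal length in pixels is half the picture's height over the tangent of half this angle, whatever the lens; pixels are square), "cx", "cy" (the principal point, pixels), "R" (3x3) and "t" (3): a world point X has camera coordinates R X + t. Camera axes: x right, y down, z forward; pixel columns grow to the right and rows downward; lengths in m; the calibration is good to about 2 mm. The wrist camera is an equidistant fisheye: a pixel r from the principal point sees the ray r / f radians off the axis. A picture is of the moment at which its call begins. There is no depth.
- env.close_job(): hands the job in; it is judged then, once.
Trained networks look in a picture, given as the dict that the camera call returned (one of the last four; its "shot" number tells which), for a name from the list of things; names that differ only in an ending like _2 or _b are one class to them, and where a whole thing is asked for, a point or a joint stands for the part that bears it (a point fixed in the world has none). Each returns a list of dicts, best first, with "conf" (0 to 1); they miss things now and then, are a little off and sometimes report something else, mostly with a low value. They report only what shows in the picture. A call takes as long as a camera call. They do not tell look-alikes from the thing itself.
- env.outline_of(target, picture): "mask" (480x640 bool, what is visible of it) and "bbox" ([centre column, centre row, width, height] in pixels, round what is visible of it).
- env.tip_of(target, picture): "pixel" ([column, row] in pixels: a listed point, or the origin of a listed thing).
The state is a dict: "time_s": time; "q": joint angles; "qvel": joint speeds; "joint_efforts": joint torques, N m; "position": TCP position; "tool_rot": TCP orientation; "ft_force": force on the tool from outside, world axes, zero at the start; "wrist_torque": the same for the moment, N m; "grip_width": finger opening in m; "gripper_force": force on a finger pad.
Only numpy, scipy, OpenCV 4.12 (cv2) and the standard library are available. Lean on these libraries where they do the work, as an engineer would, in place of code of your own. Each camera call takes 0.05 s, during which the arm holds its last target. There are 200 camera calls.

## Working session

There is one attempt and no reset: what is moved stays moved. The work goes in short steps, Python scripts to look and compute and a tool call to move; the robot and the scene stay as the last step left them, time stands still between calls to the robot, and variables do not carry over. Pictures are saved under pics/ and viewed, at most 14 in all, crops included, and the job is handed in when it is done.

Besides the shell and the picture viewer there is one more tool, called by a JSON object that holds its "name" and its "arguments", one argument or row to a line. move_arm: Moves the arm, as the interface text tells. Its arguments: {"type":"object","properties":{"plan":{"type":"array"},"squeeze":{"type":"number"}},"required":["plan"]}

```bash
ls; mkdir -p pics; python3 - <<'E'
from rig import env
import cv2
s=env.observe();print(s['time_s'],s['position'],s['tool_rot'])
for n in['top','scene']:
    p=env.get_image(n);cv2.imwrite(f'pics/{n}0.png',p['color'][:,:,::-1]);print(n,p['fov_y'],p['cx'],p['cy'],p['R'],p['t'])
E
```

```text
pics
0.0 [0.22248063 0.50266408 0.2306957 ] [[-9.14388340e-01  4.04837245e-01 -8.77016321e-04]
 [ 4.04838073e-01  9.14387601e-01 -1.20400485e-03]
 [ 3.14506844e-04 -1.45597759e-03 -9.99998891e-01]]
top 55.016575284277735 319.4576956077731 237.8540503399532 [[ 0.03116326 -0.99923992  0.02341846]
 [-0.99717158 -0.03268491 -0.06767966]
 [ 0.06839365 -0.02124311 -0.99743222]] [0.02598589 0.54253635 1.11826838]
scene 51.41514846429502 332.5181865842726 235.4283477325883 [[-0.63871401  0.76940855 -0.00740958]
 [ 0.60747688  0.49833161 -0.61857696]
 [-0.47224597 -0.39959492 -0.78568928]] [ 0.30685542 -0.29932259  1.41757832]
```

View pics/top0.png

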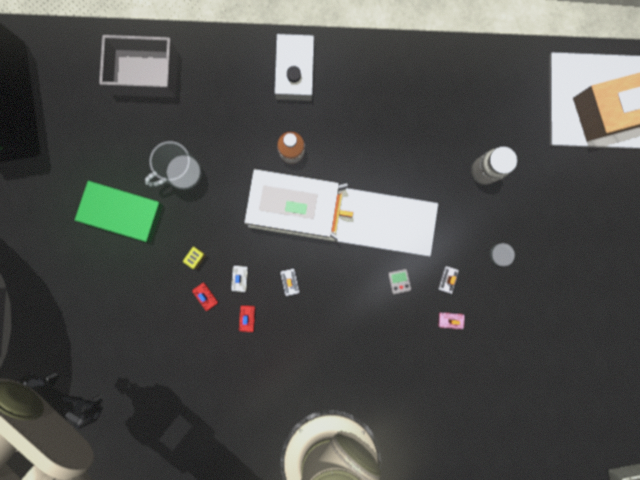

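View pics/scene0.png

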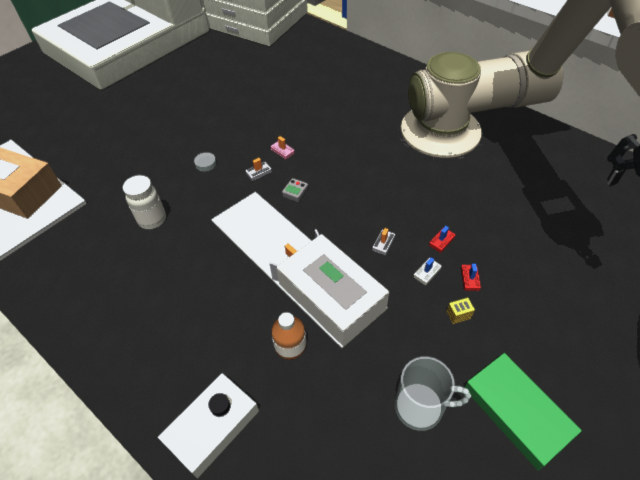

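Top view: the rack candidates are the white-base/blue tab at (239,279), steel-base/orange tabs at (290,282) and (450,280). The look-alikes are the red bases at (204,296) and (247,318) and the pink one at (452,321). The white and steel bases fit the description, so I expect three racks. The dock plate's right end is at about (435,228) and the orange fin at (345,214).

```bash
cat > h.py <<'E'
from rig import env
import numpy as np, cv2
from scipy.spatial.transform import Rotation as Ro
def foc(p): return p['color'].shape[0]/2/np.tan(np.radians(p['fov_y']/2))
def ray(p,uv,fish=False):
    d=np.array([uv[0]-p['cx'],uv[1]-p['cy']])/foc(p)
    if fish:
        r=np.hypot(*d); d3=np.array([*(d*np.sinc(r/np.pi)),np.cos(r)])
    else: d3=np.array([*d,1.])
    R=np.array(p['R']); return -R.T@np.array(p['t']),R.T@d3
def pt(p,uv,z,fish=False):
    c,d=ray(p,uv,fish); return c+d*(z-c[2])/d[2]
def proj(p,X,fish=False):
    c=np.array(p['R'])@np.asarray(X,float)+p['t']
    if fish:
        r=np.hypot(c[0],c[1]);th=np.arctan2(r,c[2]);d=c[:2]/max(r,1e-9)*th
    else: d=c[:2]/c[2]
    return d*foc(p)+[p['cx'],p['cy']]
def rot(a):
    a=np.radians(a);c,s=np.cos(a),np.sin(a)
    return np.array([[-s,c,0],[c,s,0],[0,0,-1.]])
def plan(wps,start=None):
    """wps: (x,y,z,a) tcp + closing-direction angle; prints turn(z deg) and shift (cm) from pose before"""
    s=env.observe(); P,R=np.array(s['position']),np.array(s['tool_rot'])
    if start: P,R=np.array(start[:3]),rot(start[3])
    for w in wps:
        R2=rot(w[3]);d=R.T@(np.array(w[:3])-P)*100;t=np.degrees(Ro.from_matrix(R.T@R2).as_rotvec())
        print(np.round(w,4),'->',np.round(t,1),np.round(d,2),'rows',max(np.linalg.norm(d)/5,np.linalg.norm(t)/8.59).round(1)); P,R=np.array(w[:3]),R2
E
python3 - <<'E'
from h import *
p=env.get_image('top')
c=p['color'];cv2.imwrite('pics/crop1.png',cv2.resize(c[160:340,170:480],None,fx=2.58,fy=2.58,interpolation=cv2.INTER_CUBIC)[:,:,::-1])
for n in ['rack_blue1','rack_orange1','dock','orange_fin','mouth','dish','timer','cassette_stack','reagent']:
    for o in env.tip_of(n,p)[:6]: print(n,round(o['conf'],2),np.round(o['pixel'],1),pt(p,o['pixel'],{'orange_fin':.036,'mouth':.006}.get(n,0)).round(4))
for n in ['rack_blue1','rack_orange1']:
    for o in env.outline_of(n,p)[:6]:
        m=o['mask'].astype(np.uint8); 
        q=np.argwhere(m)[:,::-1].astype(float); w=np.array([pt(p,u,.014)[:2] for u in q])
        r=cv2.minAreaRect((w*1000).astype(np.float32)); ev=np.linalg.eigh(np.cov(w.T)); v=ev[1][:,1]
        print(n,round(o['conf'],2),np.round(o['bbox'],1),np.round(r[0],1),np.round(r[1],1),'pca',np.degrees(np.arctan2(v[1],v[0])).round(1),r[2])
E
```

```text
rack_blue1 0.66 [206.6 297.4] [0.3862 0.3169 0.    ]
rack_blue1 0.59 [247.8 315. ] [0.3461 0.2138 0.    ]
rack_blue1 0.58 [237.1 277. ] [0.4387 0.2441 0.    ]
rack_orange1 0.92 [449.3 280.7] [ 0.4458 -0.2857  0.    ]
rack_orange1 0.86 [450.8 320.2] [ 0.3479 -0.2906  0.    ]
rack_orange1 0.57 [291.  283.3] [0.4272 0.1101 0.    ]
dock 0.56 [333.8 209.5] [0.6154 0.0091 0.    ]
orange_fin 0.59 [348.8 214.4] [ 0.5998 -0.0261  0.036 ]
mouth 0.77 [333.9 211.4] [0.6098 0.009  0.006 ]
mouth 0.22 [183.  172.2] [0.6954 0.3891 0.006 ]
dish 0.96 [499.  255.1] [ 0.5139 -0.411   0.    ]
timer 0.61 [398.8 280.8] [ 0.4416 -0.1587  0.    ]
reagent 0.64 [291.  149.9] [0.7636 0.122  0.    ]
rack_blue1 0.69 [238.5 277.2  19.2  24. ] [436.7 236.6] [34.3 60. ] pca 175.7 86.80355072021484
rack_blue1 0.63 [247.8 317.6  15.3  29.5] [340.6 214.6] [36.1 61.1] pca 176.6 86.28082275390625
rack_orange1 0.9 [451.6 319.9  25.9  13. ] [ 350.1 -285.6] [62.9 34.5] pca 86.7 86.50856018066406
rack_orange1 0.7 [448.2 279.9  17.   22.7] [ 450.5 -277. ] [37.7 61.3] pca 165.5 73.45885467529297
rack_orange1 0.6 [290.7 281.9  20.4  23.2] [432.1 113.5] [59.5 38.3] pca -163.3 14.202021598815918
```

View pics/crop1.png

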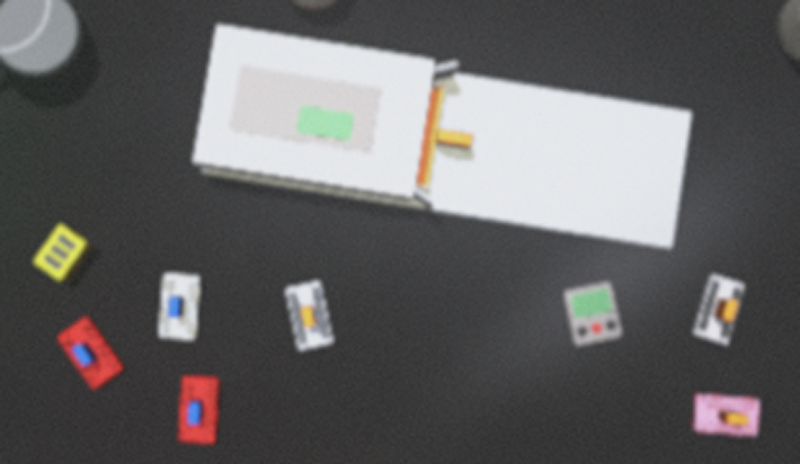

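The crop confirms it: white base with blue tab at crop (179,306), steel bases with orange tabs at (309,315) and (719,310). The red ones at (90,352) and (199,409) and the pink one at (727,415) stay. The plate's end corners are at crop (691,110) and (671,247), and the roof corners at (217,24), (436,59), (413,197) and (193,163).

```bash
python3 - <<'E'
from h import *
from scipy.optimize import least_squares
p=env.get_image('top')
P=[(-.257,.067,.006),(-.257,-.067,.006),(.203,.064,.074),(0,.064,.074),(0,-.064,.074),(.203,-.064,.074)]
# dock x -> +y world (left); dock y -> -x world or?  z up: y = z x x = (-x world) => +y nearer robot
C=[(671,247),(691,110),(193,163),(413,197),(436,59),(217,24)]
C=[(np.array(c)+.5)/2.58-.5+[170,160] for c in C]
def W(v,X): c,s=np.cos(v[2]),np.sin(v[2]); return np.array([v[0]+c*X[0]-s*X[1],v[1]+s*X[0]+c*X[1],X[2]])
f=lambda v:np.concatenate([proj(p,W(v,X))-c for X,c in zip(P,C)])
r=least_squares(f,[.61,.01,1.4],loss='soft_l1');v=r.x
print(v[:2],np.degrees(v[2]),r.fun.round(1))
print('fin dock',[(np.cos(v[2])*d[0]+np.sin(v[2])*d[1],-np.sin(v[2])*d[0]+np.cos(v[2])*d[1]) for d in [pt(p,((454+.5)/2.58-.5+170,(139.5)/2.58-.5+160),.048)[:2]-v[:2]]])
# orange end top edge/wall
a=np.degrees(v[2])
aa=a-90
for fx in(-.028,):
    g=W(v,(fx,0,0)); plan([(.40,.12,.23,30),(*g[:2],.16,aa)])
E
```

```text
[0.60623135 0.01174728] 82.85946980178093 [ 0.4 -0.2 -0.   0.4 -0.  -0.4  0.3 -0.  -0.3  0.2 -0.3  0.1]
fin dock [(np.float64(-0.029696573954660244), np.float64(0.002421001054960919))]
[ 0.4   0.12  0.23 30.  ] -> [-0.  -0.  36.1] [-31.72 -27.83   0.13] rows 8.4
[ 0.6028 -0.016   0.16   -7.1405] -> [ 0.   0.  37.1] [-21.92  10.76   7.  ] rows 5.1
```

```bash
cat >> h.py <<'E'
D=np.array([0.6062,0.0117]);DA=82.86
def dk(x,y=0):
    a=np.radians(DA);c,s=np.cos(a),np.sin(a); return (D[0]+c*x-s*y,D[1]+s*x+c*y)
E
python3 - <<'E'
from h import *
a=-7.14
plan([(.33,.32,.23,45),(.45,.13,.22,20),(*dk(-.029),.13,a),(*dk(-.029),.020,a),(*dk(-.239),.020,a),(*dk(-.239),.13,a)])
E
```

```text
[ 0.33  0.32  0.23 45.  ] -> [-0.  -0.  21.1] [-17.22 -12.38   0.13] rows 4.2
[ 0.45  0.13  0.22 20.  ] -> [ 0.  0. 25.] [-21.92  -4.95   1.  ] rows 4.5
[ 0.6026 -0.0171  0.13   -7.14  ] -> [ 0.   0.  27.1] [-19.04   9.31   9.  ] rows 4.6
[ 0.6026 -0.0171  0.02   -7.14  ] -> [0. 0. 0.] [ 0.  0. 11.] rows 2.2
[ 0.5765 -0.2254  0.02   -7.14  ] -> [0. 0. 0.] [-21.  -0.   0.] rows 4.2
[ 0.5765 -0.2254  0.13   -7.14  ] -> [0. 0. 0.] [  0.   0. -11.] rows 2.2
```

{"name": "move_arm", "arguments": {
  "plan": [
    [0,0,21.1,-17.2,-12.4,0.1,0],
    [0,0,21.1,-17.2,-12.4,0.1,0],
    [0,0,21.1,-17.2,-12.4,0.1,0],
    [0,0,21.1,-17.2,-12.4,0.1,0],
    [0,0,21.1,-17.2,-12.4,0.1,0]
  ],
  "squeeze": 60
}}

```text
time_s: 1.25
position: [0.3314, 0.3168, 0.2305]
tool_rot: [[-0.704, 0.71, 0.001], [0.71, 0.704, -0.001], [-0.001, -0.0, -1.0]]
ft_force: [0.8, 0.3, -0.2]
grip_width: 0.043
gripper_force: 0.0
```

{"name": "move_arm", "arguments": {
  "plan": [
    [0,0,25,-21.9,-5,1,0],
    [0,0,25,-21.9,-5,1,0],
    [0,0,25,-21.9,-5,1,0],
    [0,0,25,-21.9,-5,1,0],
    [0,0,25,-21.9,-5,1,0]
  ]
}}

```text
time_s: 1.75
position: [0.4509, 0.1271, 0.2202]
tool_rot: [[-0.34, 0.94, 0.0], [0.94, 0.34, -0.0], [-0.0, 0.0, -1.0]]
ft_force: [0.4, 0.6, -0.9]
grip_width: 0.0429
gripper_force: 0.0
```

{"name": "move_arm", "arguments": {
  "plan": [
    [0,0,27.1,-19.1,9.3,9,0],
    [0,0,27.1,-19.1,9.3,9,0],
    [0,0,27.1,-19.1,9.3,9,0],
    [0,0,27.1,-19.1,9.3,9,0],
    [0,0,27.1,-19.1,9.3,9,0]
  ]
}}

```text
time_s: 2.25
position: [0.6036, -0.0198, 0.1284]
tool_rot: [[0.125, 0.992, -0.001], [0.992, -0.125, 0.0], [0.0, -0.001, -1.0]]
ft_force: [0.1, -0.1, -0.4]
grip_width: 0.0427
gripper_force: 0.0
```

```bash
python3 - <<'E'
from h import *
s=env.observe();print(s['time_s'],s['position'],s['grip_width'],s['q'])
p=env.get_image('wrist');cv2.imwrite('pics/w1.png',p['color'][:,:,::-1]);print(p['fov_y'])
for o in env.tip_of('orange_fin',p): print(o['conf'],o['pixel'],pt(p,o['pixel'],.036,True))
print(dk(-.029))
a=-7.14
plan([(*dk(-.029),.020,a)])
E
```

```text
2.25 [ 0.60361722 -0.01978108  0.1283665 ] 0.04265946141034273 [-1.30948260e+01  3.21655731e+01  7.44286769e+01 -2.12661958e-03
  7.34737591e+01 -5.89849173e+00]
65.70646984690485
0.82 [318.5, 231.8] [ 0.60152166 -0.01694653  0.036     ]
(np.float64(0.6025954674765416), np.float64(-0.01707511677278358))
[ 0.6026 -0.0171  0.02   -7.14  ] -> [-0.1 -0.  -0.1] [ 0.28 -0.08 10.77] rows 2.2
```

View pics/w1.png

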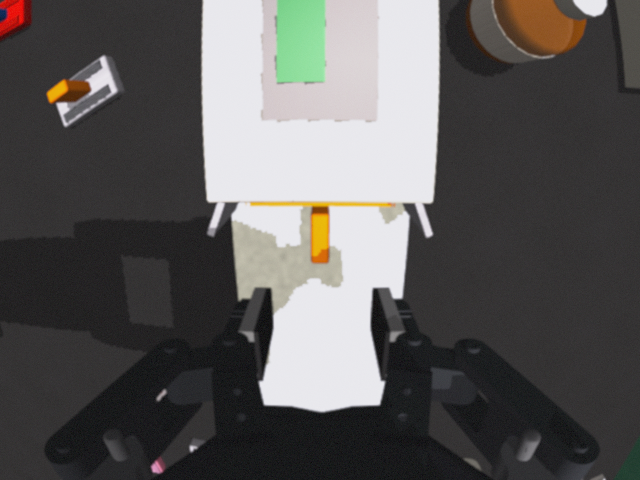

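The wrist view shows the orange fin at (320,235) between the guides at (217,218) and (424,218), centred on the fingers. It agrees with the fit, so I'll descend, grip and check.

{"name": "move_arm", "arguments": {
  "plan": [
    [0,0,0,0.3,-0.1,5,0],
    [0,0,0,0.3,-0.1,9,0],
    [0,0,0,0.3,-0.1,10.8,0],
    [0,0,0,0.3,-0.1,10.8,-1],
    [0,0,0,0.3,-0.1,10.8,-1]
  ],
  "squeeze": 60
}}

```text
time_s: 2.85
position: [0.6018, -0.0142, 0.0235]
tool_rot: [[0.122, 0.992, 0.001], [0.992, -0.122, -0.0], [0.0, 0.001, -1.0]]
ft_force: [0.3, 0.1, -0.4]
grip_width: 0.0142
gripper_force: 0.8
```

{"name": "move_arm", "arguments": {
  "plan": [
    [0,0,0,0,0,0,-1],
    [0,0,0,0,0,0,-1],
    [0,0,0,0,0,0,-1],
    [0,0,0,-1,0,0,-1],
    [0,0,0,-2,0,0,-1]
  ]
}}

```text
time_s: 3.35
position: [0.5998, -0.0339, 0.0238]
tool_rot: [[0.123, 0.992, 0.003], [0.992, -0.123, 0.001], [0.001, 0.003, -1.0]]
ft_force: [0.5, 5.7, 6.7]
grip_width: 0.0111
gripper_force: 62.0
```

{"name": "move_arm", "arguments": {
  "plan": [
    [0,0,0,-2,0,0,-1],
    [0,0,0,-4,0,0,-1],
    [0,0,0,-6,0,0,-1],
    [0,0,0,-8,0,0,-1],
    [0,0,0,-10,0,0,-1]
  ]
}}

```text
time_s: 3.85
position: [0.5872, -0.1338, 0.0238]
tool_rot: [[0.123, 0.992, 0.002], [0.992, -0.123, 0.001], [0.001, 0.002, -1.0]]
ft_force: [1.1, 6.2, 6.7]
grip_width: 0.0108
gripper_force: 62.1
```

{"name": "move_arm", "arguments": {
  "plan": [
    [0,0,0,-2,0,0,-1],
    [0,0,0,-4,0,0,-1],
    [0,0,0,-6,0,0,-1],
    [0,0,0,-8,0,0,-1],
    [0,0,0,-9.2,0,0,-1]
  ]
}}

```text
time_s: 4.35
position: [0.5758, -0.2258, 0.0238]
tool_rot: [[0.124, 0.992, 0.002], [0.992, -0.124, 0.0], [0.001, 0.002, -1.0]]
ft_force: [1.8, 7.3, 7.9]
grip_width: 0.0106
gripper_force: 62.1
```

{"name": "move_arm", "arguments": {
  "plan": [
    [0,0,0,0,0,0,-1],
    [0,0,0,0,0,0,-1],
    [0,0,0,0,0,0,0],
    [0,0,0,0,0,0,0],
    [0,0,0,0,0,-5,0]
  ]
}}

```text
time_s: 4.85
position: [0.5725, -0.2233, 0.0671]
tool_rot: [[0.123, 0.992, -0.011], [0.992, -0.123, 0.007], [0.006, -0.012, -1.0]]
ft_force: [0.9, 0.1, -0.0]
grip_width: 0.0429
gripper_force: 0.0
```

{"name": "move_arm", "arguments": {
  "plan": [
    [0,0,0,0,0,-5,0],
    [0,0,0,0,0,-10,0],
    [0,0,0,0,0,-10,0]
  ]
}}

```text
time_s: 5.15
position: [0.5775, -0.2261, 0.1796]
tool_rot: [[0.123, 0.992, 0.011], [0.992, -0.123, -0.007], [-0.005, 0.012, -1.0]]
ft_force: [0.6, 0.4, 0.4]
grip_width: 0.0428
gripper_force: 0.0
```

```bash
python3 - <<'E'
from h import *
s=env.observe();print(s['time_s'],s['position'],s['grip_width'])
p=env.get_image('wrist');cv2.imwrite('pics/w2.png',p['color'][:,:,::-1])
zz={'handle':.06,'orange_fin':.036,'blue_fin':.036,'blue_floor':.01,'orange_floor':.01,'mouth':.006}
a=np.radians(DA);M=np.array([[np.cos(a),np.sin(a)],[-np.sin(a),np.cos(a)]])
for n in zz:
  for o in env.tip_of(n,p)[:2]: X=pt(p,o['pixel'],zz[n],True); print(n,round(o['conf'],2),np.round(o['pixel']),X.round(4),'dock',(M@(X[:2]-D)).round(4))
E
```

```text
5.15 [ 0.57752904 -0.22608299  0.17960342] 0.042815982893472465
handle 0.69 [314.  96.] [ 0.5848 -0.1349  0.06  ] dock [-0.1482  0.003 ]
handle 0.59 [318.  93.] [ 0.5879 -0.1332  0.06  ] dock [-0.1461  0.0002]
orange_fin 0.56 [316. 220.] [ 0.5741 -0.2309  0.036 ] dock [-0.2447  0.0017]
orange_fin 0.37 [318.  95.] [ 0.5875 -0.133   0.036 ] dock [-0.1459  0.0005]
blue_floor 0.92 [318.  49.] [ 0.5924 -0.0936  0.01  ] dock [-0.1061  0.0006]
orange_floor 0.92 [316. 146.] [ 0.5806 -0.1745  0.01  ] dock [-0.1879  0.0023]
```

View pics/w2.png

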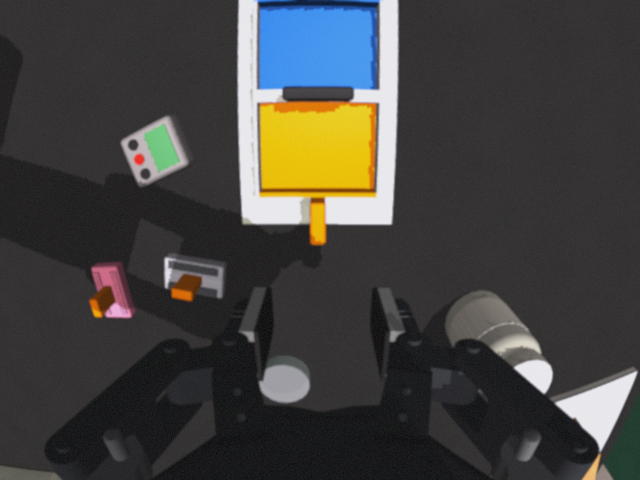

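```bash
python3 - <<'E'
from h import *
h=dk(-.146,.0012)
plan([(*h,.15,-7.14),(*h,.15,DA),(*h,.033,DA)])
E
```

```text
[ 0.5869 -0.133   0.15   -7.14  ] -> [-0.1 -0.1  0.1] [9.26 0.06 2.09] rows 1.9
[ 0.5869 -0.133   0.15   82.86  ] -> [  0.   0. -90.] [0. 0. 0.] rows 10.5
[ 5.869e-01 -1.330e-01  3.300e-02  8.286e+01] -> [0. 0. 0.] [ 0.   0.  11.7] rows 2.3
```

{"name": "move_arm", "arguments": {
  "plan": [
    [0,0,-8,4,0.1,2,0],
    [0,0,-16,9.3,0.1,2,0],
    [0,0,-24,9.3,0.1,2,0],
    [0,0,-32,9.3,0.1,2,0],
    [0,0,-40,9.3,0.1,2,0]
  ]
}}

```text
time_s: 6.0
position: [0.5876, -0.1324, 0.1514]
tool_rot: [[-0.549, 0.836, -0.002], [0.836, 0.549, 0.001], [0.001, -0.001, -1.0]]
ft_force: [0.2, -1.3, 0.5]
grip_width: 0.0425
gripper_force: 0.0
```

{"name": "move_arm", "arguments": {
  "plan": [
    [0,0,-8,0,0,0,0],
    [0,0,-16,0,0,0,0],
    [0,0,-24,0,0,0,0],
    [0,0,-32,0,0,0,0],
    [0,0,-40,0,0,0,0]
  ]
}}

```text
time_s: 6.5
position: [0.5875, -0.1329, 0.1514]
tool_rot: [[-0.958, 0.288, -0.002], [0.288, 0.958, 0.001], [0.002, 0.0, -1.0]]
ft_force: [0.5, -0.4, 0.8]
grip_width: 0.0427
gripper_force: 0.0
```

{"name": "move_arm", "arguments": {
  "plan": [
    [0,0,-5,0,0,0,0],
    [0,0,-10,0,0,0,0],
    [0,0,-10,0,0,0,0],
    [0,0,-10,0,0,0,0]
  ]
}}

```text
time_s: 6.9
position: [0.5876, -0.133, 0.1517]
tool_rot: [[-0.992, 0.126, -0.001], [0.126, 0.992, 0.0], [0.001, 0.0, -1.0]]
ft_force: [-0.1, -0.2, 0.2]
grip_width: 0.0427
gripper_force: 0.0
```

```bash
python3 - <<'E'
from h import *
s=env.observe();print(s['time_s'],s['position'],s['q'])
p=env.get_image('wrist');cv2.imwrite('pics/w3.png',p['color'][:,:,::-1])
zz={'handle':.06,'orange_fin':.036,'blue_fin':.036,'blue_floor':.01,'orange_floor':.01,'mouth':.006}
a=np.radians(DA);M=np.array([[np.cos(a),np.sin(a)],[-np.sin(a),np.cos(a)]])
for n in zz:
  for o in env.tip_of(n,p)[:2]: X=pt(p,o['pixel'],zz[n],True); print(n,round(o['conf'],2),np.round(o['pixel']),X.round(4),'dock',(M@(X[:2]-D)).round(4))
h=dk(-.146,.0012)
plan([(*h,.033,DA)])
E
```

```text
6.9 [ 0.58761077 -0.13295928  0.15173082] [-2.39967576e+01  3.07261929e+01  7.28685183e+01  1.15482818e-03
  7.64697314e+01 -1.06783204e+02]
orange_fin 0.82 [191. 223.] [ 0.5724 -0.2312  0.036 ] dock [-0.2452  0.0033]
orange_fin 0.39 [457. 224.] [ 0.5985 -0.0311  0.036 ] dock [-0.0435  0.0023]
blue_fin 0.89 [454. 223.] [ 0.5977 -0.0336  0.036 ] dock [-0.046   0.0028]
blue_floor 0.89 [373. 216.] [ 0.5923 -0.0927  0.01  ] dock [-0.1053  0.0009]
blue_floor 0.66 [456. 221.] [ 0.6051 -0.023   0.01  ] dock [-0.0346 -0.0032]
orange_floor 0.62 [270. 218.] [ 0.5833 -0.1745  0.01  ] dock [-0.1876 -0.0004]
mouth 0.98 [488. 219.] [0.6081 0.0097 0.006 ] dock [-0.0017 -0.0021]
[ 5.869e-01 -1.330e-01  3.300e-02  8.286e+01] -> [ 0. -0.  0.] [ 9.000e-02 -1.000e-02  1.193e+01] rows 2.4
```

View pics/w3.png

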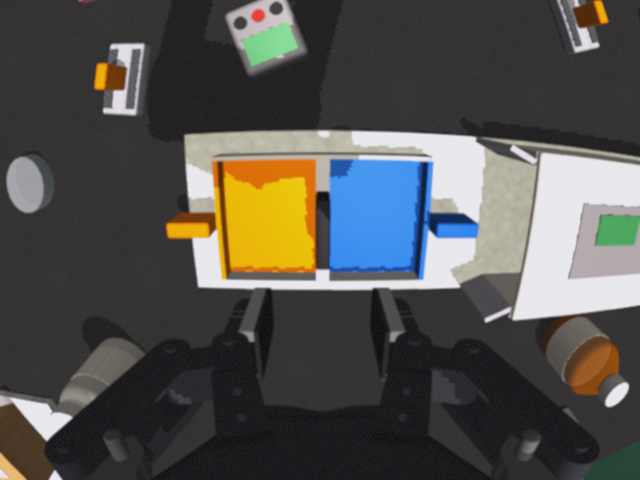

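The tray is right out. The handle is at (322,224), midway between the fingers, with the blue end at right towards the mouth. I'll pinch it, lift 4 cm, turn 180° and lower.

{"name": "move_arm", "arguments": {
  "plan": [
    [0,0,0,0.1,0,5,0],
    [0,0,0,0.1,0,9,0],
    [0,0,0,0.1,0,11.9,0],
    [0,0,0,0.1,0,11.9,0],
    [0,0,0,0.1,0,11.9,-1]
  ],
  "squeeze": 90
}}

```text
time_s: 7.75
position: [0.5872, -0.1331, 0.0341]
tool_rot: [[-0.992, 0.123, 0.001], [0.123, 0.992, -0.0], [-0.001, -0.0, -1.0]]
ft_force: [0.9, 1.3, 0.4]
grip_width: 0.0294
gripper_force: 0.0
```

{"name": "move_arm", "arguments": {
  "plan": [
    [0,0,0,0,0,0,-1],
    [0,0,0,0,0,0,-1],
    [0,0,0,0,0,0,-1],
    [0,0,0,0,0,0,-1],
    [0,0,0,0,0,-1,-1]
  ]
}}

```text
time_s: 8.25
position: [0.5864, -0.1328, 0.0437]
tool_rot: [[-0.992, 0.123, -0.001], [0.123, 0.992, 0.0], [0.001, 0.0, -1.0]]
ft_force: [-1.1, -0.2, -4.3]
grip_width: 0.0082
gripper_force: 87.9
```

{"name": "move_arm", "arguments": {
  "plan": [
    [0,0,0,0,0,-1.5,-1],
    [0,0,0,0,0,-3,-1],
    [0,0,0,0,0,-4,-1],
    [0,0,0,0,0,-4,-1]
  ]
}}

```text
time_s: 8.65
position: [0.5873, -0.1331, 0.0851]
tool_rot: [[-0.992, 0.123, 0.003], [0.123, 0.992, -0.001], [-0.003, -0.001, -1.0]]
ft_force: [-0.1, 0.1, -3.3]
grip_width: 0.0084
gripper_force: 88.1
```

{"name": "move_arm", "arguments": {
  "plan": [
    [0,0,8,0,0,0,-1],
    [0,0,16,0,0,0,-1],
    [0,0,24,0,0,0,-1],
    [0,0,32,0,0,0,-1],
    [0,0,40,0,0,0,-1]
  ]
}}

```text
time_s: 9.15
position: [0.5863, -0.1327, 0.0826]
tool_rot: [[-0.677, 0.736, -0.001], [0.736, 0.677, 0.001], [0.001, -0.001, -1.0]]
ft_force: [-0.7, 0.7, -3.4]
grip_width: 0.0081
gripper_force: 88.0
```

{"name": "move_arm", "arguments": {
  "plan": [
    [0,0,8,0,0,0,-1],
    [0,0,16,0,0,0,-1],
    [0,0,24,0,0,0,-1],
    [0,0,32,0,0,0,-1],
    [0,0,40,0,0,0,-1]
  ]
}}

```text
time_s: 9.65
position: [0.5864, -0.1327, 0.0826]
tool_rot: [[-0.045, 0.999, -0.001], [0.999, 0.045, 0.001], [0.001, -0.001, -1.0]]
ft_force: [-0.4, -1.9, -3.5]
grip_width: 0.0082
gripper_force: 88.0
```

{"name": "move_arm", "arguments": {
  "plan": [
    [0,0,8,0,0,0,-1],
    [0,0,16,0,0,0,-1],
    [0,0,24,0,0,0,-1],
    [0,0,32,0,0,0,-1],
    [0,0,40,0,0,0,-1]
  ]
}}

```text
time_s: 10.15
position: [0.5864, -0.1327, 0.0826]
tool_rot: [[0.608, 0.794, -0.001], [0.794, -0.608, 0.001], [-0.0, -0.001, -1.0]]
ft_force: [-0.9, -0.0, -3.9]
grip_width: 0.0086
gripper_force: 91.6
```

{"name": "move_arm", "arguments": {
  "plan": [
    [0,0,8,0,0,0,-1],
    [0,0,16,0,0,0,-1],
    [0,0,24,0,0,0,-1],
    [0,0,32,0,0,0,-1],
    [0,0,40,0,0,0,-1]
  ]
}}

```text
time_s: 10.65
position: [0.5864, -0.1327, 0.0826]
tool_rot: [[0.976, 0.218, -0.001], [0.218, -0.976, 0.001], [-0.001, -0.001, -1.0]]
ft_force: [0.5, -0.3, -3.4]
grip_width: 0.0082
gripper_force: 91.6
```

{"name": "move_arm", "arguments": {
  "plan": [
    [0,0,8,0,0,0,-1],
    [0,0,16,0,0,0,-1],
    [0,0,20,0,0,0,-1],
    [0,0,20,0,0,0,-1],
    [0,0,20,0,0,0,-1]
  ]
}}

```text
time_s: 11.15
position: [0.5865, -0.1328, 0.0829]
tool_rot: [[0.993, -0.121, -0.001], [-0.121, -0.993, 0.0], [-0.001, -0.0, -1.0]]
ft_force: [0.2, -1.1, -3.3]
grip_width: 0.0085
gripper_force: 91.6
```

```bash
python3 - <<'E'
from h import *
s=env.observe();print(s['time_s'],s['position'],s['grip_width'])
p=env.get_image('wrist');cv2.imwrite('pics/w4.png',p['color'][:,:,::-1])
dz=s['position'][2]-.034
zz={'orange_fin':.036+dz,'blue_fin':.036+dz,'blue_floor':.01+dz,'orange_floor':.01+dz,'mouth':.006}
a=np.radians(DA);M=np.array([[np.cos(a),np.sin(a)],[-np.sin(a),np.cos(a)]])
for n in zz:
  for o in env.tip_of(n,p)[:1]: X=pt(p,o['pixel'],zz[n],True); print(n,round(o['conf'],2),np.round(o['pixel']),X.round(4),'dock',(M@(X[:2]-D)).round(4))
plan([(*dk(-.146,0),.034,DA-180)])
E
```

```text
11.15 [ 0.58653931 -0.13282355  0.0828912 ] 0.008485654239360998
orange_fin 0.91 [117. 298.] [ 0.5986 -0.0354  0.0849] dock [-0.0477  0.0017]
blue_fin 0.59 [525. 295.] [ 0.5763 -0.2299  0.0849] dock [-0.2434 -0.0004]
blue_floor 0.93 [404. 275.] [ 0.5835 -0.1745  0.0589] dock [-0.1876 -0.0006]
orange_floor 0.81 [240. 280.] [ 0.5908 -0.0923  0.0589] dock [-0.1051  0.0024]
mouth 0.74 [111. 240.] [0.6062 0.0138 0.006 ] dock [0.0021 0.0002]
[ 5.881e-01 -1.332e-01  3.400e-02 -9.714e+01] -> [-0.   0.   0.1] [0.13 0.01 4.93] rows 1.0
```

View pics/w4.png

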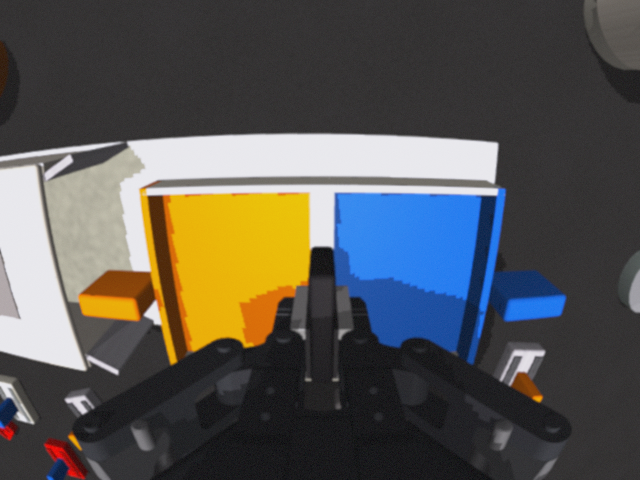

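The tray is turned, blue fin at right (525,295) and orange fin towards the mouth. Lowering and releasing.

{"name": "move_arm", "arguments": {
  "plan": [
    [0,0,0,0.1,0,2,-1],
    [0,0,0,0.1,0,4,-1],
    [0,0,0,0.1,0,4.6,-1],
    [0,0,0,0.1,0,5,-1],
    [0,0,0,0.1,0,5,-1]
  ]
}}

```text
time_s: 11.95
position: [0.587, -0.1327, 0.0356]
tool_rot: [[0.992, -0.123, -0.001], [-0.123, -0.992, 0.0], [-0.001, 0.0, -1.0]]
ft_force: [-10.9, 3.7, 13.9]
grip_width: 0.0079
gripper_force: 94.1
```

{"name": "move_arm", "arguments": {
  "plan": [
    [0,0,0,0,0,0,0],
    [0,0,0,0,0,0,0],
    [0,0,0,0,0,0,0],
    [0,0,0,0,0,-5,0],
    [0,0,0,0,0,-10,0]
  ]
}}

```text
time_s: 12.45
position: [0.5873, -0.1329, 0.1337]
tool_rot: [[0.992, -0.123, -0.003], [-0.123, -0.992, 0.001], [-0.003, -0.001, -1.0]]
ft_force: [1.3, 0.4, 0.1]
grip_width: 0.0429
gripper_force: 0.0
```

```bash
cat >> h.py <<'E'
def racks(p,fish=False):
    """rack outlines by network: centre and long-axis angle on plane z=14 mm, mean base colour"""
    for n in ['rack_blue1','rack_orange1']:
        for o in env.outline_of(n,p)[:6]:
            m=o['mask']; q=np.argwhere(m)[:,::-1].astype(float)
            if len(q)<30: continue
            w=np.array([pt(p,u,.012,fish)[:2] for u in q]); r=cv2.minAreaRect((w*1000).astype(np.float32))
            b=cv2.boxPoints(r); e=[b[1]-b[0],b[2]-b[1]]; e=max(e,key=np.linalg.norm)
            print(n,round(o['conf'],2),'bbox',np.round(o['bbox']),'c',np.round(r[0],1),'size',np.round(r[1],1),'ang',np.degrees(np.arctan2(e[1],e[0])).round(1)%180,'rgb',np.median(p['color'][m],axis=0))
        for o in env.tip_of(n,p)[:6]: print('  tip',round(o['conf'],2),np.round(o['pixel']),pt(p,o['pixel'],0,fish).round(4))
E
python3 - <<'E'
from h import *
s=env.observe();print(s['time_s'],s['position'])
p=env.get_image('wrist')
zz={'orange_fin':.036,'blue_fin':.036,'blue_floor':.01,'orange_floor':.01,'mouth':.006}
a=np.radians(DA);M=np.array([[np.cos(a),np.sin(a)],[-np.sin(a),np.cos(a)]])
for n in zz:
  for o in env.tip_of(n,p)[:1]: X=pt(p,o['pixel'],zz[n],True); print(n,round(o['conf'],2),'dock',(M@(X[:2]-D)).round(4))
racks(env.get_image('top'))
for w in [(.4505,-.280),]: plan([(*w,.15,-105),(*w,.15,-100)])
E
```

```text
12.45 [ 0.58730528 -0.13290855  0.13366432]
orange_fin 0.88 dock [-0.0478 -0.001 ]
blue_fin 0.95 dock [-0.2439 -0.0024]
blue_floor 0.82 dock [-0.1871 -0.0012]
orange_floor 0.61 dock [-0.1051  0.003 ]
mouth 0.93 dock [0.0013 0.0018]
rack_blue1 0.91 bbox [238. 279.  16.  22.] c [436.7 237.4] size [53.8 34.3] ang 1.8 rgb [203. 206. 215.]
rack_blue1 0.58 bbox [207. 296.  26.  30.] c [391.1 318.1] size [61.8 36.9] ang 37.4 rgb [187.  68.  67.]
rack_blue1 0.4 bbox [246. 309.  10.  11.] c [359.3 219.6] size [19.4 24.3] ang 91.7 rgb [202.  75.  71.]
  tip 0.88 [206. 294.] [0.3935 0.3192 0.    ]
  tip 0.75 [238. 277.] [0.439  0.2429 0.    ]
  tip 0.56 [247. 316.] [0.3427 0.2154 0.    ]
rack_orange1 0.83 bbox [290. 282.  19.  26.] c [432.6 114.7] size [63.4 38.4] ang 12.0 rgb [163. 160. 159.]
rack_orange1 0.69 bbox [451. 319.  26.  12.] c [ 351.5 -284.9] size [34.3 59.6] ang 90.6 rgb [216. 163. 189.]
rack_orange1 0.57 bbox [447. 282.  13.  24.] c [ 449.8 -278.2] size [33.7 57.8] ang 162.1 rgb [173. 162. 147.]
  tip 0.67 [451. 323.] [ 0.3412 -0.2922  0.    ]
  tip 0.64 [290. 280.] [0.4358 0.1116 0.    ]
[   0.4505   -0.28      0.15   -105.    ] -> [-0.   0.1  7.9] [-11.79  16.28  -1.75] rows 4.0
[   0.4505   -0.28      0.15   -100.    ] -> [ 0.  0. -5.] [0. 0. 0.] rows 0.6
```

{"name": "move_arm", "arguments": {
  "plan": [
    [0,0,4,-3,4,-1.7,-0.2],
    [0,0,8,-6,8,-1.7,-0.2],
    [0,0,8,-9,12,-1.7,-0.2],
    [0,0,8,-11.8,16.3,-1.7,-0.2],
    [0,0,8,-11.8,16.3,-1.7,-0.2]
  ],
  "squeeze": 60
}}

```text
time_s: 13.5
position: [0.4476, -0.2838, 0.1501]
tool_rot: [[0.964, -0.265, -0.001], [-0.265, -0.964, -0.0], [-0.001, 0.001, -1.0]]
ft_force: [1.0, 0.6, -0.7]
grip_width: 0.0342
gripper_force: 0.0
```

{"name": "move_arm", "arguments": {
  "plan": [
    [0,0,0,0,0,0,-0.2],
    [0,0,0,0,0,0,-0.2]
  ]
}}

```text
time_s: 13.7
position: [0.451, -0.2796, 0.1501]
tool_rot: [[0.966, -0.26, -0.0], [-0.26, -0.966, 0.0], [-0.0, -0.0, -1.0]]
ft_force: [0.9, 1.0, 0.4]
grip_width: 0.034
gripper_force: 0.0
```

```bash
python3 - <<'E'
from h import *
s=env.observe();print(s['time_s'],s['position'])
p=env.get_image('wrist');cv2.imwrite('pics/w5.png',p['color'][:,:,::-1])
racks(p,True)
E
```

```text
13.7 [ 0.45104638 -0.27958905  0.15014244]
rack_blue1 0.6 bbox [ 16. 377.  27.  39.] c [326.  212.2] size [ 53.3 114.8] ang 131.9 rgb [112.5  25.   22. ]
  tip 0.65 [ 12. 374.] [0.3429 0.2101 0.    ]
rack_orange1 0.75 bbox [344. 326.  37.  48.] c [ 346.7 -272. ] size [31.5 52.5] ang 170.0 rgb [217. 117. 140.]
rack_orange1 0.7 bbox [ 19. 314.  37.  52.] c [429.6 122.1] size [60.  84.2] ang 103.6 rgb [112.  99. 101.]
rack_orange1 0.69 bbox [323. 219.  42.  77.] c [ 449.6 -279.6] size [34.3 61.5] ang 163.9 rgb [197. 187. 180.]
rack_orange1 0.33 bbox [187. 262.  75.  77.] c [ 441.3 -156.3] size [57.4 57.2] ang 13.4 rgb [147. 206. 138.]
  tip 0.98 [ 16. 315.] [0.4294 0.1147 0.    ]
  tip 0.87 [324. 215.] [ 0.4487 -0.2815  0.    ]
  tip 0.6 [361. 317.] [ 0.3461 -0.289   0.    ]
```

View pics/w5.png

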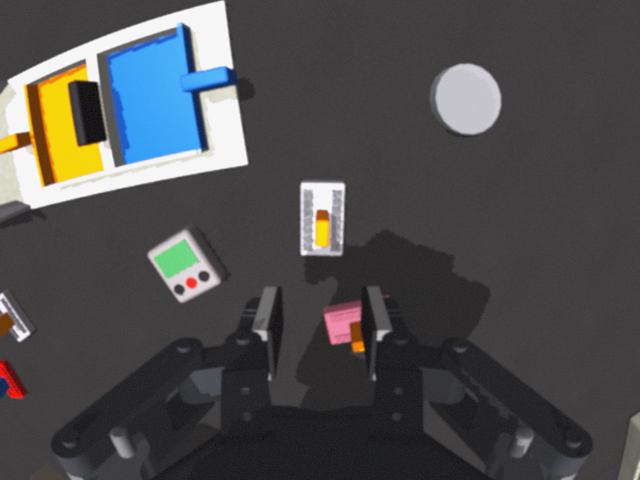

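The steel-based orange rack is at (323,219), square to the fingers; the pink one at (345,325) stays. Descend and grip.

```bash
python3 - <<'E'
from h import *
T=-.1458
plan([(.4493,-.2800,.024,-105.5)])
t=dk(T+.0415,.022)
plan([(.4493,-.28,.12,-105.5),(*dk(T+.0415-.03,.022),.15,-60),(*t,.13,-7.14),(*t,.035,-7.14)],start=(.4493,-.28,.024,-105.5))
E
```

```text
[ 4.493e-01 -2.800e-01  2.400e-02 -1.055e+02] -> [-0.   0.   0.5] [-0.16  0.1  12.62] rows 2.5
[   0.4493   -0.28      0.12   -105.5   ] -> [0. 0. 0.] [ 0.   0.  -9.6] rows 1.9
[  0.5677  -0.1188   0.15   -60.    ] -> [  0.    0.  -45.5] [  7.1  -18.69  -3.  ] rows 5.3
[ 0.5714 -0.0891  0.13   -7.14  ] -> [  0.    0.  -52.9] [ 1.81 -2.39  2.  ] rows 6.2
[ 0.5714 -0.0891  0.035  -7.14  ] -> [0. 0. 0.] [0.  0.  9.5] rows 1.9
```

{"name": "move_arm", "arguments": {
  "plan": [
    [0,0,0.5,-0.2,0.1,5,-0.2],
    [0,0,0.5,-0.2,0.1,10,-0.2],
    [0,0,0.5,-0.2,0.1,12.6,-0.2],
    [0,0,0.5,-0.2,0.1,12.6,-0.2],
    [0,0,0.5,-0.2,0.1,12.6,-1]
  ],
  "squeeze": 60
}}

```text
time_s: 14.45
position: [0.449, -0.2808, 0.025]
tool_rot: [[0.963, -0.268, 0.0], [-0.268, -0.963, -0.0], [0.001, 0.0, -1.0]]
ft_force: [0.3, -0.8, 0.8]
grip_width: 0.021
gripper_force: 0.0
```

{"name": "move_arm", "arguments": {
  "plan": [
    [0,0,0,0,0,0,-1],
    [0,0,0,0,0,0,-1],
    [0,0,0,0,0,0,-1],
    [0,0,0,0,0,-4,-1],
    [0,0,0,0,0,-8,-1]
  ]
}}

```text
time_s: 14.95
position: [0.448, -0.2804, 0.1052]
tool_rot: [[0.963, -0.269, -0.001], [-0.269, -0.963, 0.001], [-0.002, -0.001, -1.0]]
ft_force: [0.5, -0.6, -0.6]
grip_width: 0.0089
gripper_force: 60.1
```

{"name": "move_arm", "arguments": {
  "plan": [
    [0,0,-8,1.4,-3.7,-2,-1],
    [0,0,-16,2.8,-7.5,-3,-1],
    [0,0,-24,4.3,-11.2,-3,-1],
    [0,0,-32,5.7,-15,-3,-1],
    [0,0,-40,7.1,-18.7,-3,-1]
  ]
}}

```text
time_s: 15.45
position: [0.5678, -0.1181, 0.1351]
tool_rot: [[0.908, 0.419, 0.001], [0.419, -0.908, -0.0], [0.001, 0.001, -1.0]]
ft_force: [0.7, -0.3, -1.0]
grip_width: 0.0087
gripper_force: 60.2
```

```bash
python3 - <<'E'
from h import *
T=-.1458;s=env.observe();print(s['time_s'],s['position'],s['grip_width'])
t=dk(T+.0415,.022)
plan([(*t,.13,-7.14),(*t,.035,-7.14)])
E
```

```text
15.45 [ 0.56776801 -0.11812272  0.13505096] 0.008749278190866917
[ 0.5714 -0.0891  0.13   -7.14  ] -> [  0.1  -0.  -58.1] [ 1.55 -2.49  0.5 ] rows 6.8
[ 0.5714 -0.0891  0.035  -7.14  ] -> [0. 0. 0.] [0.  0.  9.5] rows 1.9
```

{"name": "move_arm", "arguments": {
  "plan": [
    [0,0,-8,0.5,-1,0.3,-1],
    [0,0,-16,1.5,-2.5,0.5,-1],
    [0,0,-24,1.5,-2.5,0.5,-1],
    [0,0,-32,1.5,-2.5,0.5,-1],
    [0,0,-40,1.5,-2.5,0.5,-1]
  ]
}}

```text
time_s: 15.95
position: [0.5703, -0.0904, 0.1298]
tool_rot: [[0.426, 0.905, 0.0], [0.905, -0.426, -0.0], [0.0, 0.001, -1.0]]
ft_force: [-0.1, -0.2, -0.2]
grip_width: 0.0087
gripper_force: 60.2
```

{"name": "move_arm", "arguments": {
  "plan": [
    [0,0,-8,0,0,0,-1],
    [0,0,-16,0,0,0,-1],
    [0,0,-18.2,0,0,0,-1],
    [0,0,-18.2,0,0,0,-1],
    [0,0,-18.2,0,0,0,-1]
  ]
}}

```text
time_s: 16.45
position: [0.5703, -0.0907, 0.1296]
tool_rot: [[0.13, 0.992, 0.0], [0.992, -0.13, -0.0], [-0.0, 0.0, -1.0]]
ft_force: [0.3, -0.4, -1.0]
grip_width: 0.0087
gripper_force: 60.2
```

```bash
python3 - <<'E'
from h import *
T=-.1458;s=env.observe();print(s['time_s'],s['position'],s['grip_width'])
p=env.get_image('wrist');cv2.imwrite('pics/w6.png',p['color'][:,:,::-1])
plan([(*dk(T+.0415,.022),.035,-7.14)])
E
```

```text
16.45 [ 0.57028285 -0.09067078  0.12963253] 0.008666861626803132
[ 0.5714 -0.0891  0.035  -7.14  ] -> [ 0.   0.  -0.3] [0.17 0.09 9.46] rows 1.9
```

View pics/w6.png

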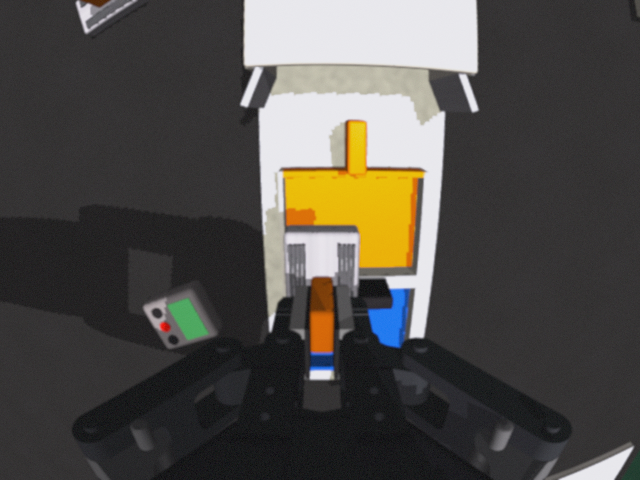

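The rack hangs upright, aligned over the orange compartment (322,260). Lower and release.

{"name": "move_arm", "arguments": {
  "plan": [
    [0,0,-0.3,0.2,0.1,4,-1],
    [0,0,-0.3,0.2,0.1,7,-1],
    [0,0,-0.3,0.2,0.1,8.5,-1],
    [0,0,-0.3,0.2,0.1,9.4,-1],
    [0,0,-0.3,0.2,0.1,9.4,-1]
  ]
}}

```text
time_s: 17.0
position: [0.5716, -0.0888, 0.0357]
tool_rot: [[0.124, 0.992, 0.0], [0.992, -0.124, -0.0], [-0.0, 0.0, -1.0]]
ft_force: [0.3, 0.2, -0.1]
grip_width: 0.0086
gripper_force: 61.3
```

{"name": "move_arm", "arguments": {
  "plan": [
    [0,0,0,0,0,0,-0.3],
    [0,0,0,0,0,0,-0.3],
    [0,0,0,0,0,0,-0.3],
    [0,0,0,0,0,-4,-0.3],
    [0,0,0,0,0,-9,-0.3]
  ]
}}

```text
time_s: 17.5
position: [0.5706, -0.0885, 0.1248]
tool_rot: [[0.124, 0.992, -0.004], [0.992, -0.124, 0.002], [0.001, -0.005, -1.0]]
ft_force: [0.3, -0.9, 0.6]
grip_width: 0.0299
gripper_force: 0.0
```

```bash
python3 - <<'E'
from h import *
s=env.observe();print(s['time_s'],s['position'])
racks(env.get_image('top'))
plan([(.57,-.09,.14,-30),(.4325,.113,.15,-76)],start=(.5714,-.089,.126,-7.14))
E
```

```text
17.5 [ 0.57057955 -0.08850855  0.12484303]
rack_blue1 0.81 bbox [238. 276.  18.  24.] c [436.6 236.6] size [34.9 59.7] ang 178.3 rgb [203. 205. 214.]
rack_blue1 0.75 bbox [208. 294.  26.  28.] c [391.4 318.7] size [60.5 34.1] ang 36.2 rgb [191.  69.  67.]
rack_blue1 0.49 bbox [249. 313.  16.  20.] c [349.8 213.1] size [34.2 31.7] ang 2.3 rgb [202.  75.  72.]
  tip 0.93 [238. 277.] [0.439  0.2414 0.    ]
  tip 0.85 [207. 295.] [0.3927 0.316  0.    ]
rack_orange1 0.71 bbox [451. 320.  25.  14.] c [ 349.6 -286.1] size [34.2 57.1] ang 90.6 rgb [216. 162. 189.]
rack_orange1 0.56 bbox [291. 283.  18.  25.] c [431.2 113.9] size [58.9 32.7] ang 16.0 rgb [174. 171. 163.]
  tip 0.89 [289. 281.] [0.4323 0.1155 0.    ]
  tip 0.87 [450. 322.] [ 0.3441 -0.2882  0.    ]
[  0.57  -0.09   0.14 -30.  ] -> [ 0.   0.  22.9] [-0.12 -0.13 -1.4 ] rows 2.7
[  0.4325   0.113    0.15   -76.    ] -> [ 0.  0. 46.] [ 10.71 -22.06  -1.  ] rows 5.4
```

```bash
python3 - <<'E'
from h import *
plan([(.50,.012,.15,-42),(.4315,.1138,.15,-75)],start=(.5714,-.089,.126,-7.14))
E
```

```text
[ 5.0e-01  1.2e-02  1.5e-01 -4.2e+01] -> [ 0.   0.  34.9] [ 9.13 -8.34 -2.4 ] rows 4.1
[  0.4315   0.1138   0.15   -75.    ] -> [ 0.  0. 33.] [  2.98 -11.9    0.  ] rows 3.8
```

{"name": "move_arm", "arguments": {
  "plan": [
    [0,0,7,1.8,-1.6,-2.4,-0.2],
    [0,0,14,3.6,-3.3,-2.4,-0.2],
    [0,0,21,5.4,-5,-2.4,-0.2],
    [0,0,28,7.3,-6.7,-2.4,-0.2],
    [0,0,34.9,9.1,-8.3,-2.4,-0.2]
  ]
}}

```text
time_s: 18.25
position: [0.4991, 0.0127, 0.1479]
tool_rot: [[0.673, 0.74, -0.003], [0.74, -0.673, 0.001], [-0.001, -0.003, -1.0]]
ft_force: [-0.3, 0.4, -0.1]
grip_width: 0.034
gripper_force: 0.0
```

{"name": "move_arm", "arguments": {
  "plan": [
    [0,0,7,0.6,-2.4,0,-0.2],
    [0,0,14,1.2,-4.8,0,-0.2],
    [0,0,21,1.8,-7.1,0,-0.2],
    [0,0,27,2.4,-9.5,0,-0.2],
    [0,0,33,3,-11.9,0,-0.2]
  ]
}}

```text
time_s: 18.75
position: [0.4308, 0.1144, 0.1481]
tool_rot: [[0.967, 0.255, -0.003], [0.255, -0.967, 0.0], [-0.003, -0.001, -1.0]]
ft_force: [0.3, -0.1, 0.1]
grip_width: 0.0344
gripper_force: 0.0
```

{"name": "move_arm", "arguments": {
  "plan": [
    [0,0,0,0,0,0,-0.2],
    [0,0,0,0,0,0,-0.2]
  ]
}}

```text
time_s: 18.95
position: [0.4318, 0.1137, 0.1486]
tool_rot: [[0.965, 0.262, -0.001], [0.262, -0.965, -0.0], [-0.001, -0.0, -1.0]]
ft_force: [0.3, -0.1, 0.0]
grip_width: 0.0344
gripper_force: 0.0
```

```bash
python3 - <<'E'
from h import *
s=env.observe();print(s['time_s'],s['position'],s['tool_rot'][0])
p=env.get_image('wrist')
racks(p,True)
plan([(.4315,.1138,.0245,-75)])
E
```

```text
18.95 [0.43179992 0.11365666 0.14859218] [ 0.96517379  0.26160547 -0.00145939]
rack_blue1 0.76 bbox [ 90. 204.  54.  76.] c [386.4 325. ] size [60. 61.] ang 127.5 rgb [173.  24.  18.]
rack_blue1 0.73 bbox [187. 280.  46.  71.] c [339.8 214.1] size [36.7 71.7] ang 179.3 rgb [192.  31.  26.]
rack_blue1 0.56 bbox [178. 174.  62.  79.] c [437.4 236.8] size [40.4 61.3] ang 177.8 rgb [195. 193. 198.]
  tip 0.89 [188. 277.] [0.343  0.2145 0.    ]
  tip 0.86 [179. 171.] [0.437  0.2367 0.    ]
rack_orange1 0.91 bbox [322. 214.  42.  78.] c [432.5 113.6] size [61.8 33.8] ang 14.2 rgb [175. 162. 153.]
rack_orange1 0.67 bbox [592. 133.  67.  67.] c [ 571.8 -103.3] size [80.3 39.2] ang 84.8 rgb [123. 107.  98.]
rack_orange1 0.64 bbox [611. 362.  41.  36.] c [ 347.  -300.2] size [118.1  39.7] ang 81.4 rgb [188. 113. 115.]
  tip 0.83 [579. 132.] [ 0.5708 -0.0941  0.    ]
  tip 0.77 [607. 355.] [ 0.3509 -0.2861  0.    ]
  tip 0.72 [321. 216.] [0.429  0.1133 0.    ]
[ 4.315e-01  1.138e-01  2.450e-02 -7.500e+01] -> [-0.  0. -0.] [-0.06 -0.09 12.46] rows 2.5
```

{"name": "move_arm", "arguments": {
  "plan": [
    [0,0,0,0,0,5,-0.2],
    [0,0,0,0,0,10,-0.2],
    [0,0,0,0,0,12.4,-0.2],
    [0,0,0,0,0,12.4,-0.2],
    [0,0,0,0,0,12.4,-1]
  ]
}}

```text
time_s: 19.7
position: [0.4326, 0.1134, 0.0258]
tool_rot: [[0.966, 0.259, 0.0], [0.259, -0.966, -0.0], [0.0, 0.0, -1.0]]
ft_force: [-0.0, -0.5, 1.0]
grip_width: 0.0206
gripper_force: 0.0
```

{"name": "move_arm", "arguments": {
  "plan": [
    [0,0,0,0,0,0,-1],
    [0,0,0,0,0,0,-1],
    [0,0,0,0,0,0,-1],
    [0,0,0,0,0,-5,-1],
    [0,0,0,0,0,-10,-1]
  ]
}}

```text
time_s: 20.2
position: [0.4313, 0.1136, 0.1264]
tool_rot: [[0.966, 0.259, -0.003], [0.259, -0.966, -0.0], [-0.003, -0.001, -1.0]]
ft_force: [1.5, 0.2, -1.5]
grip_width: 0.0089
gripper_force: 60.5
```

{"name": "move_arm", "arguments": {
  "plan": [
    [0,0,0,0,0,-2,-1],
    [0,0,0,0,0,-2,-1]
  ]
}}

```text
time_s: 20.4
position: [0.4332, 0.1137, 0.1484]
tool_rot: [[0.966, 0.259, 0.007], [0.259, -0.966, -0.0], [0.007, 0.002, -1.0]]
ft_force: [-0.1, -0.2, -1.2]
grip_width: 0.0088
gripper_force: 60.5
```

```bash
python3 - <<'E'
from h import *
T=-.1458;s=env.observe();print(s['time_s'],s['position'],s['grip_width'])
t=dk(T+.0415,-.023)
plan([(.51,.012,.145,-40),(*t,.14,-7.14),(*t,.0355,-7.14)])
E
```

```text
20.4 [0.43322033 0.11369552 0.14836257] 0.008837440095539809
[ 5.10e-01  1.20e-02  1.45e-01 -4.00e+01] -> [  0.2  -0.3 -35. ] [ 4.78 11.81  0.39] rows 4.1
[ 0.6161 -0.0946  0.14   -7.14  ] -> [  0.    0.  -32.9] [-1.35 14.98  0.5 ] rows 3.8
[ 0.6161 -0.0946  0.0355 -7.14  ] -> [0. 0. 0.] [ 0.    0.   10.45] rows 2.1
```

{"name": "move_arm", "arguments": {
  "plan": [
    [0,0,-7,1,2.4,0,-1],
    [0,0,-14,2,4.8,0,-1],
    [0,0,-21,2.9,7.1,0,-1],
    [0,0,-28,3.9,9.5,0,-1],
    [0,0,-35,4.8,11.8,0,-1]
  ]
}}

```text
time_s: 20.9
position: [0.5089, 0.0113, 0.1439]
tool_rot: [[0.639, 0.769, -0.002], [0.769, -0.639, 0.0], [-0.001, -0.002, -1.0]]
ft_force: [-0.2, 1.0, -0.4]
grip_width: 0.0084
gripper_force: 60.5
```

{"name": "move_arm", "arguments": {
  "plan": [
    [0,0,-7,-0.3,3,0.5,-1],
    [0,0,-14,-0.6,6,0.5,-1],
    [0,0,-21,-0.8,9,0.5,-1],
    [0,0,-28,-1.1,12,0.5,-1],
    [0,0,-32.9,-1.4,15,0.5,-1]
  ]
}}

```text
time_s: 21.4
position: [0.6151, -0.0958, 0.1385]
tool_rot: [[0.119, 0.993, -0.003], [0.993, -0.119, 0.001], [0.001, -0.003, -1.0]]
ft_force: [-0.3, -0.1, -0.1]
grip_width: 0.0087
gripper_force: 60.5
```

{"name": "move_arm", "arguments": {
  "plan": [
    [0,0,0,0,0,0,-1],
    [0,0,0,0,0,0,-1],
    [0,0,0,0,0,0,-1]
  ]
}}

```text
time_s: 21.7
position: [0.6141, -0.0942, 0.1395]
tool_rot: [[0.124, 0.992, -0.002], [0.992, -0.124, 0.001], [0.001, -0.002, -1.0]]
ft_force: [0.6, 0.2, -0.4]
grip_width: 0.0085
gripper_force: 60.5
```

```bash
python3 - <<'E'
from h import *
T=-.1458;s=env.observe();print(s['time_s'],s['position'],s['grip_width'])
p=env.get_image('wrist');cv2.imwrite('pics/w7.png',p['color'][:,:,::-1])
plan([(*dk(T+.0415,-.023),.0365,-7.14)])
E
```

```text
21.7 [ 0.61406067 -0.09419936  0.13951532] 0.008533235949388093
[ 0.6161 -0.0946  0.0365 -7.14  ] -> [-0.1 -0.   0.1] [-0.03  0.21 10.34] rows 2.1
```

View pics/w7.png

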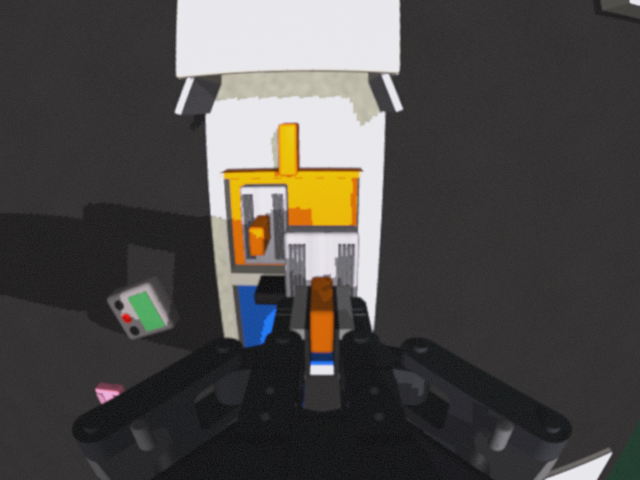

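The first orange rack stands well in its compartment at (264,225), and the second hangs upright and clear of it. Lower and release.

{"name": "move_arm", "arguments": {
  "plan": [
    [0,0,0,0,0.2,4,-1],
    [0,0,0,0,0.2,7.5,-1],
    [0,0,0,0,0.2,9.5,-1],
    [0,0,0,0,0.2,10.3,-1],
    [0,0,0,0,0.2,10.3,-1]
  ]
}}

```text
time_s: 22.25
position: [0.6165, -0.0946, 0.0379]
tool_rot: [[0.123, 0.992, -0.0], [0.992, -0.123, 0.0], [0.0, -0.0, -1.0]]
ft_force: [-0.1, 0.2, -0.5]
grip_width: 0.0086
gripper_force: 60.5
```

{"name": "move_arm", "arguments": {
  "plan": [
    [0,0,0,0,0,0,-0.3],
    [0,0,0,0,0,0,-0.3],
    [0,0,0,0,0,0,-0.3],
    [0,0,0,0,0,-5,-0.3],
    [0,0,0,0,0,-11,-0.3]
  ]
}}

```text
time_s: 22.75
position: [0.6163, -0.0951, 0.1378]
tool_rot: [[0.123, 0.992, -0.003], [0.992, -0.123, 0.001], [0.001, -0.003, -1.0]]
ft_force: [0.8, -0.6, -0.0]
grip_width: 0.0302
gripper_force: 0.0
```

```bash
python3 - <<'E'
from h import *
s=env.observe();print(s['time_s'],s['position'])
racks(env.get_image('top'))
plan([(.52,.06,.15,-45),(.4368,.2365,.15,-92)],start=(.6163,-.0945,.147,-7.14))
E
```

```text
22.75 [ 0.61626353 -0.09507526  0.13780418]
rack_blue1 0.67 bbox [379. 218.  77.  18.] c [ 609.  -111.5] size [185.3  40.1] ang 86.3 rgb [ 88. 143. 232.]
rack_blue1 0.61 bbox [239. 277.  19.  27.] c [436.8 236.5] size [35.1 59.8] ang 178.4 rgb [202.5 205.  213. ]
rack_blue1 0.61 bbox [206. 294.  26.  28.] c [390.8 319.3] size [59.8 35.6] ang 37.9 rgb [191.  71.  69.]
  tip 0.6 [235. 275.] [0.4437 0.249  0.    ]
rack_orange1 0.65 bbox [306. 206. 119.  74.] c [620.3  83.1] size [284.2 149. ] ang 82.6 rgb [228. 230. 234.]
rack_orange1 0.54 bbox [451. 320.  26.  15.] c [ 350.2 -288.6] size [67.2 35.7] ang 88.3 rgb [212. 158. 177.]
  tip 0.64 [451. 321.] [ 0.3449 -0.2909  0.    ]
  tip 0.37 [378. 210.] [ 0.6179 -0.102   0.    ]
  tip 0.34 [332. 210.] [0.6132 0.0128 0.    ]
  tip 0.17 [391. 224.] [ 0.584  -0.1354  0.    ]
[  0.52   0.06   0.15 -45.  ] -> [ 0.   0.  37.9] [ 14.13 -11.48  -0.3 ] rows 4.4
[  0.4368   0.2365   0.15   -92.    ] -> [ 0.  0. 47.] [  6.6  -18.36   0.  ] rows 5.5
```

```bash
python3 - <<'E'
from h import *
plan([(.52,.06,.15,-49),(.4368,.2365,.15,-91.5)],start=(.6163,-.0945,.147,-7.14))
E
```

```text
[  0.52   0.06   0.15 -49.  ] -> [ 0.   0.  41.9] [ 14.13 -11.48  -0.3 ] rows 4.9
[  0.4368   0.2365   0.15   -91.5   ] -> [ 0.   0.  42.5] [  5.3  -18.78   0.  ] rows 4.9
```

{"name": "move_arm", "arguments": {
  "plan": [
    [0,0,8.4,2.8,-2.3,-0.3,-0.2],
    [0,0,16.8,5.6,-4.6,-0.3,-0.2],
    [0,0,25.2,8.4,-6.9,-0.3,-0.2],
    [0,0,33.5,11.3,-9.2,-0.3,-0.2],
    [0,0,41.9,14.1,-11.5,-0.3,-0.2]
  ]
}}

```text
time_s: 23.5
position: [0.5185, 0.06, 0.1388]
tool_rot: [[0.759, 0.652, -0.003], [0.652, -0.759, 0.0], [-0.002, -0.002, -1.0]]
ft_force: [0.8, 0.8, 0.3]
grip_width: 0.0343
gripper_force: 0.0
```

{"name": "move_arm", "arguments": {
  "plan": [
    [0,0,8.5,1.1,-3.8,0,-0.2],
    [0,0,17,2.1,-7.5,0,-0.2],
    [0,0,25.5,3.2,-11.3,0,-0.2],
    [0,0,34,4.2,-15,0,-0.2],
    [0,0,42.5,5.3,-18.8,0,-0.2]
  ]
}}

```text
time_s: 24.0
position: [0.4362, 0.2345, 0.1389]
tool_rot: [[1.0, -0.02, -0.003], [-0.02, -1.0, -0.001], [-0.003, 0.001, -1.0]]
ft_force: [0.6, 0.1, 0.0]
grip_width: 0.0341
gripper_force: 0.0
```

{"name": "move_arm", "arguments": {
  "plan": [
    [0,0,0,0,0,0,-0.2],
    [0,0,0,0,0,0,-0.2],
    [0,0,0,0,0,0,-0.2]
  ]
}}

```text
time_s: 24.3
position: [0.4379, 0.2328, 0.1396]
tool_rot: [[1.0, -0.013, -0.001], [-0.013, -1.0, -0.001], [-0.001, 0.001, -1.0]]
ft_force: [-0.6, 0.0, 0.2]
grip_width: 0.0342
gripper_force: 0.0
```

```bash
python3 - <<'E'
from h import *
s=env.observe();print(s['time_s'],s['position'],s['tool_rot'][0])
p=env.get_image('wrist');cv2.imwrite('pics/w8.png',p['color'][:,:,::-1])
racks(p,True)
plan([(.4368,.2365,.0245,-91.5)])
E
```

```text
24.3 [0.43789575 0.23276361 0.13958308] [ 0.99991569 -0.01291218 -0.00137704]
rack_blue1 0.82 bbox [316. 218.  52.  78.] c [437.4 237.3] size [33.7 61.1] ang 177.9 rgb [215. 213. 219.]
rack_blue1 0.72 bbox [344. 328.  45.  70.] c [338.5 216.5] size [74.5 35.1] ang 2.5 rgb [175.  30.  26.]
rack_blue1 0.71 bbox [219. 275.  70.  77.] c [389.  322.2] size [60.4 49. ] ang 37.1 rgb [194.  33.  27.]
  tip 0.89 [221. 272.] [0.3894 0.3189 0.    ]
  tip 0.87 [313. 218.] [0.4362 0.2391 0.    ]
[ 4.368e-01  2.365e-01  2.450e-02 -9.150e+01] -> [0.  0.  0.7] [-0.13 -0.36 11.57] rows 2.3
```

View pics/w8.png

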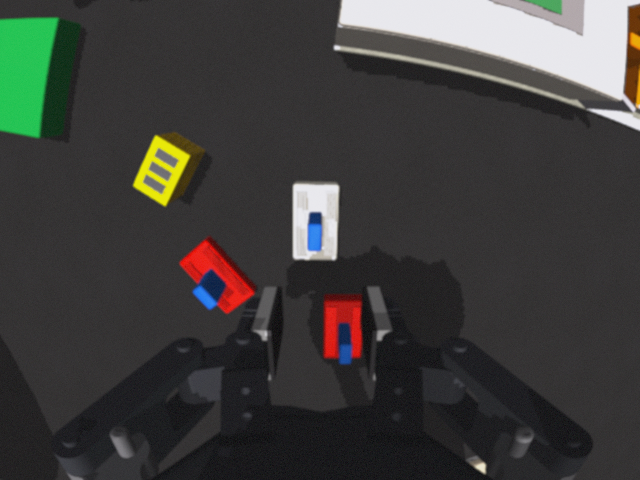

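The white-based blue rack is at (316,218), 4 mm left of centre. The red ones at (217,277) and (344,327) are clear of the fingers. Grip it.

{"name": "move_arm", "arguments": {
  "plan": [
    [0,0,1.2,-0.1,-0.4,5,-0.2],
    [0,0,1.2,-0.1,-0.4,9,-0.2],
    [0,0,1.2,-0.1,-0.4,11.5,-0.2],
    [0,0,1.2,-0.1,-0.4,11.5,-0.2],
    [0,0,1.2,-0.1,-0.4,11.5,-1]
  ]
}}

```text
time_s: 25.05
position: [0.4373, 0.2374, 0.0259]
tool_rot: [[0.999, -0.035, 0.0], [-0.035, -0.999, 0.0], [0.0, -0.0, -1.0]]
ft_force: [0.4, -0.7, 0.1]
grip_width: 0.0212
gripper_force: 0.0
```

{"name": "move_arm", "arguments": {
  "plan": [
    [0,0,0,0,0,0,-1],
    [0,0,0,0,0,0,-1],
    [0,0,0,0,0,0,-1],
    [0,0,0,0,0,-5,-1],
    [0,0,0,0,0,-10,-1]
  ]
}}

```text
time_s: 25.55
position: [0.4362, 0.2373, 0.1266]
tool_rot: [[0.999, -0.035, -0.002], [-0.035, -0.999, -0.001], [-0.002, 0.001, -1.0]]
ft_force: [1.6, 0.6, -1.5]
grip_width: 0.0086
gripper_force: 59.5
```

{"name": "move_arm", "arguments": {
  "plan": [
    [0,0,0,0,0,-2,-1],
    [0,0,0,0,0,-2,-1]
  ]
}}

```text
time_s: 25.75
position: [0.438, 0.2379, 0.1489]
tool_rot: [[0.999, -0.034, 0.007], [-0.034, -0.999, 0.002], [0.007, -0.002, -1.0]]
ft_force: [0.3, 0.1, -1.7]
grip_width: 0.0085
gripper_force: 59.6
```

```bash
python3 - <<'E'
from h import *
T=-.1458;s=env.observe();print(s['time_s'],s['position'],s['grip_width'],s['tool_rot'][0])
t=dk(T-.0415,0.0)
plan([(.49,.08,.15,-52),(.56,-.10,.15,-15),(*t,.145,-7.14),(*t,.0355,-7.14)])
E
```

```text
25.75 [0.4380339  0.23794539 0.14885112] 0.008525235274775056 [ 0.99938603 -0.03427782  0.00725273]
[  0.49   0.08   0.15 -52.  ] -> [  0.   -0.4 -40. ] [ 5.74 15.61 -0.11] rows 4.7
[  0.56  -0.1    0.15 -15.  ] -> [  0.   0. -37.] [-5.57 18.49  0.  ] rows 4.3
[ 0.5829 -0.1741  0.145  -7.14  ] -> [ 0.   0.  -7.9] [-6.57  4.13  0.5 ] rows 1.6
[ 0.5829 -0.1741  0.0355 -7.14  ] -> [0. 0. 0.] [ 0.    0.   10.95] rows 2.2
```

{"name": "move_arm", "arguments": {
  "plan": [
    [0,0,-8,1.1,3.1,0,-1],
    [0,0,-16,2.3,6.2,0,-1],
    [0,0,-24,3.4,9.4,0,-1],
    [0,0,-32,4.6,12.5,0,-1],
    [0,0,-40,5.7,15.6,0,-1]
  ]
}}

```text
time_s: 26.25
position: [0.4881, 0.0783, 0.1443]
tool_rot: [[0.784, 0.62, -0.002], [0.62, -0.784, 0.0], [-0.001, -0.001, -1.0]]
ft_force: [0.8, -0.3, -1.2]
grip_width: 0.0085
gripper_force: 59.5
```

{"name": "move_arm", "arguments": {
  "plan": [
    [0,0,-7.4,-1.1,3.7,0,-1],
    [0,0,-14.8,-2.2,7.4,0,-1],
    [0,0,-22.2,-3.3,11.1,0,-1],
    [0,0,-29.6,-4.5,14.8,0,-1],
    [0,0,-37,-5.6,18.5,0,-1]
  ]
}}

```text
time_s: 26.75
position: [0.558, -0.102, 0.1441]
tool_rot: [[0.254, 0.967, -0.002], [0.967, -0.254, 0.001], [0.0, -0.002, -1.0]]
ft_force: [0.6, 0.0, -0.6]
grip_width: 0.0088
gripper_force: 59.5
```

{"name": "move_arm", "arguments": {
  "plan": [
    [0,0,-4,-3.3,2,0.2,-1],
    [0,0,-7.9,-6.6,4.1,0.5,-1],
    [0,0,-7.9,-6.6,4.1,0.5,-1],
    [0,0,-7.9,-6.6,4.1,0.5,-1],
    [0,0,-7.9,-6.6,4.1,0.5,-1]
  ]
}}

```text
time_s: 27.25
position: [0.5802, -0.1738, 0.1397]
tool_rot: [[0.123, 0.992, -0.001], [0.992, -0.123, 0.001], [0.001, -0.001, -1.0]]
ft_force: [-0.0, 0.4, -1.4]
grip_width: 0.0082
gripper_force: 59.5
```

```bash
python3 - <<'E'
from h import *
T=-.1458;s=env.observe();print(s['time_s'],s['position'],s['grip_width'])
p=env.get_image('wrist');cv2.imwrite('pics/w9.png',p['color'][:,:,::-1])
plan([(*dk(T-.0415,0),.0365,-7.14)])
E
```

```text
27.25 [ 0.58024492 -0.1738342   0.13968985] 0.008172442634138112
[ 0.5829 -0.1741  0.0365 -7.14  ] -> [-0.1 -0.   0.1] [-0.02  0.27 10.35] rows 2.1
```

View pics/w9.png

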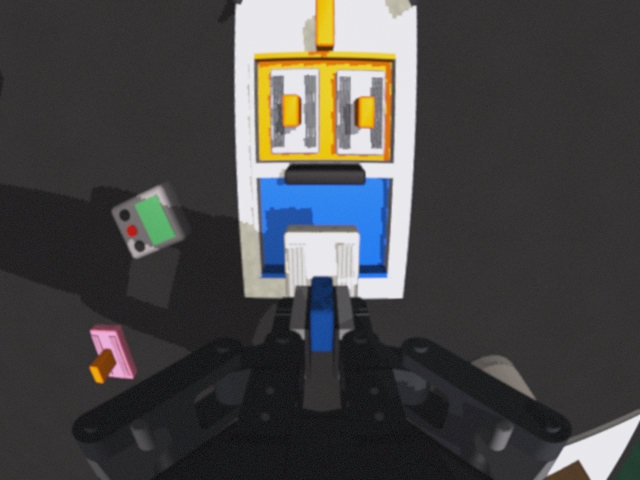

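Both orange racks stand well at (295,110) and (360,112), and the blue one is over its compartment. Lower, release, then go to the blue fin.

{"name": "move_arm", "arguments": {
  "plan": [
    [0,0,0,0,0.3,4,-1],
    [0,0,0,0,0.3,7.5,-1],
    [0,0,0,0,0.3,9.5,-1],
    [0,0,0,0,0.3,10.4,-1],
    [0,0,0,0,0.3,10.4,-1]
  ]
}}

```text
time_s: 27.8
position: [0.5837, -0.1742, 0.0374]
tool_rot: [[0.122, 0.993, 0.0], [0.993, -0.122, -0.0], [-0.0, 0.0, -1.0]]
ft_force: [-0.1, 0.1, -0.4]
grip_width: 0.0085
gripper_force: 59.5
```

{"name": "move_arm", "arguments": {
  "plan": [
    [0,0,0,0,0,0,-0.3],
    [0,0,0,0,0,0,-0.3],
    [0,0,0,0,0,0,-0.3],
    [0,0,0,0,0,-5,-0.3],
    [0,0,0,0,0,-10,-0.3]
  ]
}}

```text
time_s: 28.3
position: [0.5832, -0.175, 0.1367]
tool_rot: [[0.123, 0.992, -0.003], [0.992, -0.123, 0.001], [0.001, -0.003, -1.0]]
ft_force: [0.7, -0.2, 0.8]
grip_width: 0.03
gripper_force: 0.0
```

{"name": "move_arm", "arguments": {
  "plan": [
    [0,0,0,-3,0,-1,-0.2],
    [0,0,0,-6,0,-1,-0.2],
    [0,0,0,-6,0,-1,-0.2],
    [0,0,0,-6,0,-1,-0.2]
  ]
}}

```text
time_s: 28.7
position: [0.5761, -0.235, 0.1461]
tool_rot: [[0.124, 0.992, -0.0], [0.992, -0.124, 0.0], [0.0, -0.0, -1.0]]
ft_force: [0.4, 1.3, -0.1]
grip_width: 0.034
gripper_force: 0.0
```

```bash
python3 - <<'E'
from h import *
s=env.observe();print(s['time_s'],s['position'],s['grip_width'])
p=env.get_image('wrist');cv2.imwrite('pics/w10.png',p['color'][:,:,::-1])
zz={'blue_fin':.036,'blue_floor':.01,'orange_floor':.01,'handle':.06}
a=np.radians(DA);M=np.array([[np.cos(a),np.sin(a)],[-np.sin(a),np.cos(a)]])
for n in zz:
  for o in env.tip_of(n,p)[:1]: X=pt(p,o['pixel'],zz[n],True); print(n,round(o['conf'],2),np.round(o['pixel']),'dock',(M@(X[:2]-D)).round(4))
plan([(*dk(-.2448,0),.023,-7.14)])
E
```

```text
28.7 [ 0.57611992 -0.23500994  0.14610874] 0.03396995942196084
blue_fin 0.6 [319. 221.] dock [-0.2439  0.0014]
orange_floor 0.89 [320.  30.] dock [-0.1052  0.0008]
handle 0.97 [320.  77.] dock [-0.1463  0.    ]
[ 0.5758 -0.2312  0.023  -7.14  ] -> [-0.  -0.   0.1] [ 0.27 -0.1  12.32] rows 2.5
```

View pics/w10.png

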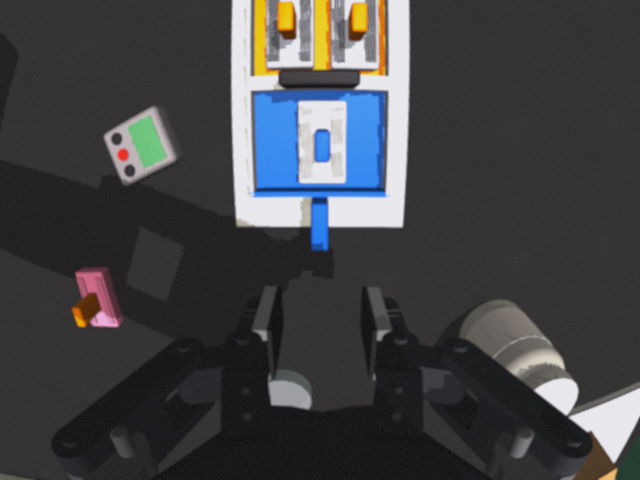

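All three racks stand properly, and the blue fin is at (320,222), in line with the fingers. Grip it and push most of the way.

{"name": "move_arm", "arguments": {
  "plan": [
    [0,0,0,0.3,-0.1,5,-0.2],
    [0,0,0,0.3,-0.1,10,-0.2],
    [0,0,0,0.3,-0.1,12.3,-0.2],
    [0,0,0,0.3,-0.1,12.3,-0.2],
    [0,0,0,0.3,-0.1,12.3,-1]
  ],
  "squeeze": 70
}}

```text
time_s: 29.45
position: [0.5763, -0.2317, 0.0242]
tool_rot: [[0.123, 0.992, 0.001], [0.992, -0.123, -0.001], [-0.0, 0.001, -1.0]]
ft_force: [1.1, -0.8, 0.3]
grip_width: 0.0208
gripper_force: 0.0
```

{"name": "move_arm", "arguments": {
  "plan": [
    [0,0,0,0,0,0,-1],
    [0,0,0,0,0,0,-1],
    [0,0,0,0,0,0,-1],
    [0,0,0,1,0,0,-1],
    [0,0,0,2,0,0,-1]
  ]
}}

```text
time_s: 29.95
position: [0.5792, -0.2137, 0.0253]
tool_rot: [[0.124, 0.992, 0.004], [0.992, -0.124, -0.004], [-0.004, 0.004, -1.0]]
ft_force: [-0.4, -5.5, 3.4]
grip_width: 0.0107
gripper_force: 69.1
```

{"name": "move_arm", "arguments": {
  "plan": [
    [0,0,0,1.5,0,0,-1],
    [0,0,0,3,0,0,-1],
    [0,0,0,4.5,0,0,-1],
    [0,0,0,6,0,0,-1],
    [0,0,0,7,0,0,-1]
  ]
}}

```text
time_s: 30.45
position: [0.588, -0.1433, 0.0253]
tool_rot: [[0.123, 0.992, 0.004], [0.992, -0.123, -0.004], [-0.003, 0.004, -1.0]]
ft_force: [-1.2, -7.4, 5.8]
grip_width: 0.0109
gripper_force: 69.2
```

```bash
python3 - <<'E'
from h import *
s=env.observe();p=env.get_image('wrist');print('cam',-np.array(p['R']).T@p['t'],s['position'])
a=np.radians(DA);M=np.array([[np.cos(a),np.sin(a)],[-np.sin(a),np.cos(a)]])
print('dock',M@(s['position'][:2]-D),s['ft_force'],s['grip_width'])
plan([(*dk(-.017),s['position'][2],-7.14)])
E
```

```text
cam [ 0.59701724 -0.06364684  0.16725779] [ 0.58801926 -0.1433474   0.02530613]
dock [-0.15610483 -0.00123174] [-1.16406829 -7.37594126  5.81833846] 0.010871980945830424
[ 6.041e-01 -5.200e-03  2.530e-02 -7.140e+00] -> [0.2 0.1 0.1] [13.77 -0.09 -0.03] rows 2.8
```

{"name": "move_arm", "arguments": {
  "plan": [
    [0,0,0,1.5,0,0,-1],
    [0,0,0,3,0,0,-1],
    [0,0,0,4.5,0,0,-1],
    [0,0,0,6,0,0,-1],
    [0,0,0,7,0,0,-1]
  ]
}}

```text
time_s: 31.0
position: [0.5967, -0.0738, 0.0253]
tool_rot: [[0.123, 0.992, 0.004], [0.992, -0.123, -0.003], [-0.003, 0.004, -1.0]]
ft_force: [-1.2, -7.7, 6.5]
grip_width: 0.011
gripper_force: 69.3
```

{"name": "move_arm", "arguments": {
  "plan": [
    [0,0,0,1.3,0,0,-1],
    [0,0,0,2.6,0,0,-1],
    [0,0,0,3.9,0,0,-1],
    [0,0,0,5,0,0,-1],
    [0,0,0,5.8,0,0,-1]
  ]
}}

```text
time_s: 31.5
position: [0.6038, -0.0164, 0.0253]
tool_rot: [[0.123, 0.992, 0.004], [0.992, -0.123, -0.003], [-0.002, 0.004, -1.0]]
ft_force: [-1.7, -7.9, 5.8]
grip_width: 0.0107
gripper_force: 69.4
```

{"name": "move_arm", "arguments": {
  "plan": [
    [0,0,0,0.3,0,0,-1],
    [0,0,0,0.5,0,0,-1],
    [0,0,0,0.7,0,0,-1],
    [0,0,0,0.8,0,0,-1],
    [0,0,0,0.9,0,0,-1]
  ]
}}

```text
time_s: 32.0
position: [0.6049, -0.0081, 0.0253]
tool_rot: [[0.124, 0.992, 0.004], [0.992, -0.124, -0.003], [-0.003, 0.004, -1.0]]
ft_force: [-1.2, -7.4, 7.2]
grip_width: 0.0106
gripper_force: 69.4
```

{"name": "move_arm", "arguments": {
  "plan": [
    [0,0,0,0.1,0,0,-1],
    [0,0,0,0.2,0,0,-1],
    [0,0,0,0.2,0,0,-1]
  ]
}}

```text
time_s: 32.3
position: [0.6052, -0.0061, 0.0253]
tool_rot: [[0.124, 0.992, 0.004], [0.992, -0.124, -0.003], [-0.002, 0.004, -1.0]]
ft_force: [-0.7, -7.6, 5.9]
grip_width: 0.0105
gripper_force: 69.4
```

```bash
python3 - <<'E'
from h import *
s=env.observe();print(s['time_s'],s['ft_force'],s['position'])
p=env.get_image('wrist')
a=np.radians(DA);M=np.array([[np.cos(a),np.sin(a)],[-np.sin(a),np.cos(a)]])
print('dock',M@(s['position'][:2]-D))
for n,z in (('blue_fin',.036),('mouth',.006)):
  for o in env.tip_of(n,p)[:1]: X=pt(p,o['pixel'],z,True); print(n,round(o['conf'],2),np.round(o['pixel']),'dock',(M@(X[:2]-D)).round(4))
E
```

```text
32.3 [-0.73373219 -7.62551199  5.90438658] [ 0.60515067 -0.00605663  0.02528219]
dock [-0.01774936 -0.00116585]
blue_fin 0.78 [322. 314.] dock [-0.0167 -0.0012]
```

{"name": "move_arm", "arguments": {
  "plan": [
    [0,0,0,0.1,0,0,-1],
    [0,0,0,0.2,0,0,-1],
    [0,0,0,0.2,0,0,-1]
  ]
}}

```text
time_s: 32.75
position: [0.6053, -0.0046, 0.0253]
tool_rot: [[0.124, 0.992, 0.004], [0.992, -0.124, -0.004], [-0.003, 0.004, -1.0]]
ft_force: [-1.2, -9.4, 6.7]
grip_width: 0.0104
gripper_force: 69.4
```

{"name": "move_arm", "arguments": {
  "plan": [
    [0,0,0,0.1,0,0,-1],
    [0,0,0,0.1,0,0,-1]
  ]
}}

```text
time_s: 32.95
position: [0.6053, -0.0046, 0.0253]
tool_rot: [[0.124, 0.992, 0.003], [0.992, -0.124, -0.005], [-0.005, 0.004, -1.0]]
ft_force: [-1.9, -14.6, 7.0]
grip_width: 0.0108
gripper_force: 69.4
```

The tray has stopped against the back wall: force is rising with no motion. Release and retreat.

{"name": "move_arm", "arguments": {
  "plan": [
    [0,0,0,0,0,0,-0.3],
    [0,0,0,0,0,0,-0.3],
    [0,0,0,0,0,0,-0.3],
    [0,0,0,0,0,-3,-0.3],
    [0,0,0,0,0,-7,-0.3]
  ]
}}

```text
time_s: 33.45
position: [0.6033, -0.001, 0.0925]
tool_rot: [[0.123, 0.992, -0.004], [0.992, -0.123, 0.001], [0.001, -0.004, -1.0]]
ft_force: [0.4, 0.4, -0.7]
grip_width: 0.0299
gripper_force: 0.0
```

{"name": "move_arm", "arguments": {
  "plan": [
    [0,0,0,-3,0,-4,-0.3],
    [0,0,0,-7,0,-8,-0.3],
    [0,0,0,-10,0,-8,-0.3],
    [0,0,0,-10,0,-8,-0.3],
    [0,0,0,-10,0,-8,-0.3]
  ]
}}

```text
time_s: 33.95
position: [0.5918, -0.1008, 0.1731]
tool_rot: [[0.124, 0.992, -0.0], [0.992, -0.124, 0.001], [0.001, -0.0, -1.0]]
ft_force: [-1.1, -0.3, -0.1]
grip_width: 0.0304
gripper_force: 0.0
```

```bash
python3 - <<'E'
from h import *
s=env.observe();print(s['time_s'],s['ft_force'],s['position'])
p=env.get_image('wrist');cv2.imwrite('pics/w11.png',cv2.resize(p['color'][0:300,140:500],None,fx=2,fy=2)[:,:,::-1])
a=np.radians(DA);M=np.array([[np.cos(a),np.sin(a)],[-np.sin(a),np.cos(a)]])
for n,z in (('blue_fin',.036),('mouth',.006)):
  for o in env.tip_of(n,p)[:1]: X=pt(p,o['pixel'],z,True); print(n,round(o['conf'],2),np.round(o['pixel']),'dock',(M@(X[:2]-D)).round(4))
E
```

```text
33.95 [-1.10545427 -0.33300342 -0.12914509] [ 0.59178638 -0.10076271  0.17312003]
blue_fin 0.65 [324.  91.] dock [-0.0163 -0.0015]
mouth 0.72 [323.  74.] dock [-0.0005 -0.0003]
```

View pics/w11.png

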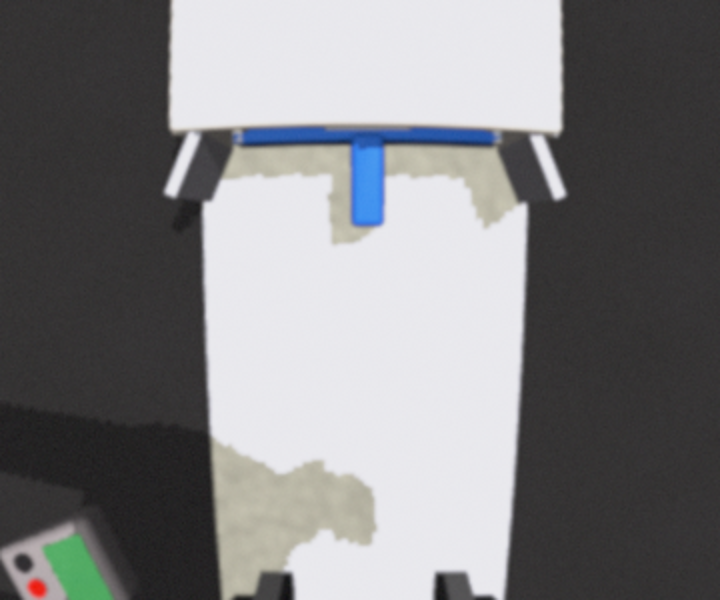

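The tray is home and straight, its end flush with the mouth and the blue fin out at crop (367,180). Handing in.

```bash
python3 -c "
from rig import env
print(env.close_job())"
```

```text
the job is handed in; nothing more can be done
None
```

The job is handed in (no verdict came back): the tray is home in the sleeve, flush with the mouth, blue end out, and the three racks found (one blue, two orange) were upright in their own-colour compartments when last seen, just before the tray went in.

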